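Fit and lock the centrifuge rotor

TASK

Fit the rotor to the open bench centrifuge: lower it gently (do not drop it) over the drive shaft until it rests on the seat, then put the locking cap over the shaft's two pins, press it down against the spring, twist it a quarter turn clockwise and ease off so that the pins sit in the cap's notches. Finish still gripping the cap, locked and seated, so that it can be checked before anyone lets go of it. Leave the other things on the bench where they are.

Things in the scene. Friction and masses are not known exactly. Their poses are not given: they have to be found in the camera images.
- centrifuge: White bench centrifuge, fixed, 212 x 212 mm, rim 120 mm high; lid open, leaning back on its -y side; sloping console, 50 mm deep, on its +y side. Open round bowl 150 mm across, floor at 54 mm, with the upright drive shaft in the middle. Origin: on the shaft's axis at bench height; z up, x along the shaft's two pins.
- shaft_top (a point): Centre of the drive shaft's upper end, 134 mm above the bench; axes as the centrifuge. The shaft does not turn. It is 22 mm thick up to 104 mm (bevelled from 98), then 14 mm thick up to 134 mm (bevelled from 128).
- pins (a point): On the shaft's axis at the height of its two bayonet pins, 119 mm above the bench; axes as the centrifuge. The round pins, 5 mm thick, stick out of the thin part along +x and -x, 22 mm over both tips.
- seat (a joint): How far the sprung brass seat, 40 mm across, at the shaft's foot is pressed down (m): 0 = up, its top 66 mm above the bench; at most 0.0105. The spring pushes up with 6 N at 0 and 1.2 N more per mm (10 N with the cap locked, 15 N where the cap can turn). The rotor's weight does not sink it.
- rotor_center (a point): Aluminium rotor, upright on the bench, 0.28 kg: a disc 110 mm across, 22 mm thick, with 12 tube mouths (up to 4 mm above it, 29 mm or more from the axis) and a round hub collar, 36 mm across, rising to 50 mm: grip it there. A 25 mm bore goes right through. This point: on its axis (z), 25 mm above its underside.
- rotor: The same rotor; origin at the centre of its underside. On the seat with the spring up its underside is 66 mm, its centre 91 mm and the collar's top 116 mm above the bench. Any yaw will do.
- cap_center (a point): Black locking cap, upright on the bench, 0.09 kg, 44 mm high: a round foot 46 mm across and 9 mm high, above it a wing grip 45 mm long (along x) and 32 mm thick (flats facing y) with an open well 25 mm wide in the middle. This point: on its axis (z), 22 mm above its underside.
- cap: The same cap; origin at the centre of its underside. The well's bottom, 8 mm thick, has a 17 mm hole and a keyway 8 mm wide, 25 mm long, along x: the pins pass it when the wing lies along the pins (either way round). The cap then rests on the rotor's collar, cap_center 138 mm above the bench, spring not yet pressed.
- cap_foot (a point): Centre of the cap's underside. Pressed down 7.5 mm or more from resting on the collar (cap_center at 130.5 mm or lower; spring's end 127.5) the cap turns clockwise from above, to a stop just past a quarter turn. There the pins lie over two notches, 4 mm deep, 8 mm wide, along its y: let up, it rises until the pins sit in them, cap_center at 134.5 mm: locked.
- rack_center (a point): White tube rack with small tubes, 62 x 120 x 50 mm, centre. To be left alone.
- bottle_center (a point): Small amber bottle, 34 mm across, 80 mm high, centre. To be left alone.
- box_center (a point): Flat grey slide box, 87 x 97 x 37 mm, centre. To be left alone.
Things that resemble listed ones, but are neither listed nor needed, are in the scene too. What is shaped like the rotor but orange, pink or purple is not meant.

How it is judged:
By the outcome, as a careful person would: the job done as asked, in the order asked, and still so for the second after the job is handed in, while the arm keeps its last pose, push and grip.
It also fails if it takes over 67 s, if anything falls off the work surface, if the arm or the gripper's body presses on something with over 40 N, if the wrist force passes 120 N, or if a joint passes its speed limit or range.

ROBOT

A 6-joint arm with a two-finger parallel gripper is mounted at the origin on the work surface. World frame = base frame: x ahead of the robot, y to its left, z up, the work surface at z = 0. Lengths are in m, angles in degrees, forces in N, time in s.
With the tool pointing down it reaches from about 0.35 to 0.925 m from the base axis. Payload 6.4 kg.
Tool frame: the origin (TCP) lies between the finger pads; the fingertips stand 22 mm ahead of it and the grasp point (between the pads) lies 3 mm ahead of it (manip.finger_overhang is the distance from the TCP to the fingertips, in m); z points along the fingers, x is the direction in which the jaws open and shut, and the axes are right-handed (so a half turn about z gives the same grasp; the last joint's range is limited). The gripper opens to 94 mm and grips with 3 to 60 N. Pads are 16 mm wide; open, the fingers measure 119 mm over their backs; the gripper's body (75 mm by 177 mm) begins 78 mm behind the grasp point.
Start: joints at [56.373, 14.043, 89.255, -0, 76.702, -9.975], TCP at [0.261, 0.595, 0.227] pointing down, gripper open.
Joint ranges: [-179.41, 179.41], [-58.25, 129.5], [7.25, 145.43], [-54.29, 234.29], [11.92, 165.04], [-157.13, 157.13]. Speed limits (degrees/s): [147.25, 147.25, 180, 180, 180, 180].

INTERFACE

Orientations are given as [roll, pitch, yaw] about the fixed x, y, z axes, in that order (R = Rz(yaw) Ry(pitch) Rx(roll)).
In Python, from station import manip gives the robot as it stands.
- The arm moves only by the tool servo_tool, never from a script. Its argument "series" is a list of rows, each a list of 7 numbers: the shift along the tool's x, y, z in m, then the turn, a rotation vector about the tool's x, y, z in degrees, then the closure, from -1 (fully open) to 1 (shut). A call has 1 to 5 rows; each row shifts and turns the commanded pose from where the row before left it, along the tool's axes as they then stand; what a row does not reach is not made up. A row lasts 1/12 s, in which the tool goes at most 41.7 mm and 7.16 degrees, less where a joint would pass 70% of its speed; a pose out of reach is approached as far as the arm can. A call is refused whole if a number of a shift passes 0.0417 or a number of a turn 7.16, either way. A call with a gripper value outside its range is refused whole. The fingers move at their own pace and stop on an object; the grip force is fixed at half the most. Time passes only in rows, so rows that do not move let the fingers close. It gives the time, the measured TCP pose, the force and the opening at its end, in the units of the state.
- manip.get_state(): the state, without advancing time (a new reading comes with each control period).
- manip.snapshot(name): name is "scene" or "top"; returns (picture, depth): 384x512x3 uint8, blue, green, red; 384x512 float32, m along the optical axis (not along the pixel's ray), 0 where there is no reading.
- manip.camera_info(name): a dict with "vfov" (degrees; the focal length in pixels is half the picture's height over the tangent of half this angle, whatever the lens; pixels are square), "cx", "cy" (the principal point, pixels), "D" ([k1, k2, p1, p2, k3] as OpenCV has them; the pictures are not rectified), "R" (3x3) and "t" (3): a world point X has camera coordinates R X + t. Camera axes: x right, y down, z forward; pixel columns grow to the right and rows downward; lengths in m; the calibration is good to about 2 mm. A picture is of the moment at which its call begins. camera_info takes no time and is no camera call.
- manip.finish_job(): hands the job in, once; it reports no verdict.
The state is a dict: "time": time; "joint_pos": joint angles; "joint_vel": joint speeds; "joint_efforts": joint torques, N m; "ee_pos": TCP position; "eef_rot": TCP orientation; "force": force on the tool from outside, world axes, zero at the start; "moment": the same for the moment, N m; "finger_gap": finger opening in m.
Only numpy, scipy, OpenCV 4.12 (cv2) and the standard library are available. Lean on these libraries where they do the work, as an engineer would, in place of code of your own. Each camera call takes 0.05 s, during which the arm holds its last target.

## Working session

There is one attempt and no reset: what is moved stays moved. The work goes in short steps, Python scripts to look and compute and a tool call to move; the robot and the scene stay as the last step left them, time stands still between calls to the robot, and variables do not carry over. Pictures are saved under pics/ and viewed, and the job is handed in when it is done.

Besides the shell and the picture viewer there is one more tool, called after "Request:" as name([rows], argument=value, ...), one row to a line, values as JSON. servo_tool: Moves the arm, as the interface text tells. Its arguments: {"type":"object","properties":{"series":{"type":"array","items":{"type":"array","items":{"type":"number"}}}},"required":["series"]}

```bash
ls; mkdir -p pics
python3 - <<'E'
from station import manip
import cv2,numpy as np
print(manip.get_state())
for n in("scene","top"):
    p,d=manip.snapshot(n); cv2.imwrite(f"pics/{n}0.png",p); np.save(f"pics/{n}0.npy",d); print(n,manip.camera_info(n))
E
```

```text
pics
{'time': 0.0, 'joint_pos': array([ 5.63748346e+01,  1.40831308e+01,  8.93239691e+01, -9.86544799e-04,
        7.67025860e+01, -9.97451181e+00]), 'joint_vel': array([ 0.04454736,  0.06131294, -0.01880466, -0.0271013 , -0.05520981,
       -0.12744697]), 'joint_efforts': array([-4.43565432e-05, -4.15859306e+01, -3.14588857e+01,  6.84530265e-02,
        3.35644023e-02, -1.70724429e-04]), 'ee_pos': array([0.26042979, 0.59493544, 0.2263652 ]), 'eef_rot': array([-1.79981946e+02,  1.08194143e-01,  6.63495913e+01]), 'force': array([-0.05188337, -0.80416213,  0.50605111]), 'moment': array([-0.01803734, -0.03358845, -0.0147518 ]), 'finger_gap': 0.09410806668521157}
scene {'vfov': 46.959679152977536, 'cx': 260.347595503759, 'cy': 190.25262024677758, 'D': array([-0.04943744,  0.        ,  0.        ,  0.        ,  0.        ]), 'R': array([[-0.07030863,  0.99745799, -0.01158671],
       [ 0.56451429,  0.03020949, -0.8248703 ],
       [-0.82242344, -0.06453637, -0.56520328]]), 't': array([-0.06439311, -0.17055056,  1.5793506 ])}
top {'vfov': 55.757290513159106, 'cx': 260.29902816022013, 'cy': 184.84402858757193, 'D': array([-0.06260372,  0.        ,  0.        ,  0.        ,  0.        ]), 'R': array([[-0.0223384 , -0.99970833, -0.00917928],
       [-0.98967449,  0.0234126 , -0.14140809],
       [ 0.14158175,  0.00592567, -0.98990883]]), 't': array([0.11645919, 0.45939169, 1.11106427])}
```

View pics/scene0.png

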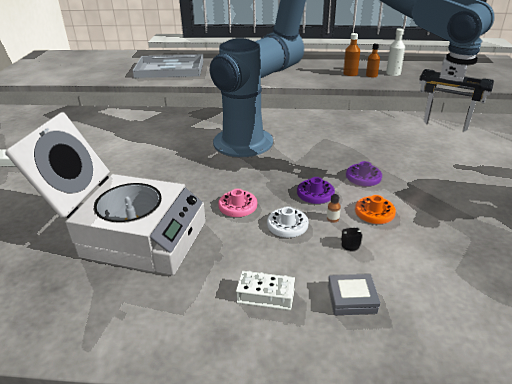

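View pics/top0.png

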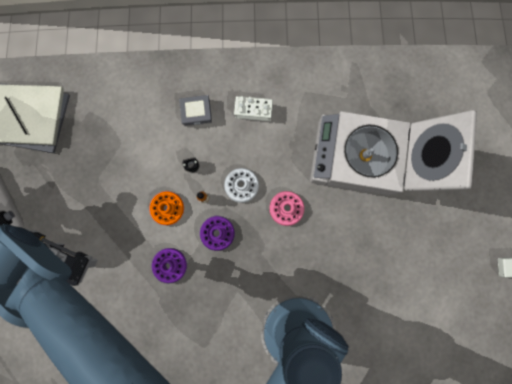

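The scene shows the aluminium rotor at about top (241,185), the black cap at about (191,165) and the shaft at about (370,152). Next I'll look at enlarged crops.

```bash
cat > h.py <<'E'
import numpy as np,cv2
from station import manip
def cam(n):
    c=manip.camera_info(n); f=192/np.tan(np.radians(c['vfov']/2))
    K=np.array([[f,0,c['cx']],[0,f,c['cy']],[0,0,1]]); return K,c['D'],c['R'],c['t']
def ray(n,uv):
    K,D,R,t=cam(n); p=cv2.undistortPoints(np.array([[uv]],float),K,D)[0,0]
    return -R.T@t, R.T@np.array([p[0],p[1],1])
def atz(n,uv,z):
    o,d=ray(n,uv); return o+d*(z-o[2])/d[2]
def proj(n,X):
    K,D,R,t=cam(n); return cv2.projectPoints(np.array(X,float).reshape(-1,3),cv2.Rodrigues(R)[0],t,K,D)[0][:,0]
def cloud(n,d):
    K,D,R,t=cam(n); v,u=np.mgrid[:384,:512]; p=cv2.undistortPoints(np.stack([u,v],-1).reshape(-1,1,2).astype(float),K,D)[:,0]
    P=np.c_[p,np.ones(len(p))]*d.reshape(-1,1); return ((P-t)@R).reshape(384,512,3)
def crop(p,u0,v0,w,h,s,name): cv2.imwrite(name,cv2.resize(p[v0:v0+h,u0:u0+w],None,fx=s,fy=s,interpolation=cv2.INTER_CUBIC))
E
python3 - <<'E'
from h import *
t=cv2.imread('pics/top0.png');s=cv2.imread('pics/scene0.png')
def c(p,u,v,w,h,k): return cv2.resize(p[v:v+h,u:u+w],(w*k,h*k),interpolation=cv2.INTER_CUBIC)
a=np.vstack([np.hstack([c(t,216,160,50,50,8),c(t,171,145,40,50,8)[:, :320]])])
cv2.imwrite('pics/c1.png',a)
cv2.imwrite('pics/c2.png',c(t,336,116,72,72,8))
cv2.imwrite('pics/c3.png',np.hstack([c(s,262,195,55,50,7),c(s,331,220,40,50,7)]))
cv2.imwrite('pics/c4.png',c(s,84,172,90,60,8))
for n in("top","scene"):
    P=cloud(n,np.load(f'pics/{n}0.npy'))
    if n=="top":
        for uv in[(241,185),(191,165),(371,152),(235,178),(340,140)]: print(uv,P[uv[1],uv[0]])
E
```

```text
(241, 185) [0.46738448 0.16860821 0.00194584]
(191, 165) [0.53744923 0.33171559 0.00221834]
(371, 152) [ 0.5371941  -0.22070476  0.13204164]
(235, 178) [0.48778134 0.18637205 0.02056224]
(340, 140) [ 0.57756935 -0.1335533   0.12313562]
```

View pics/c1.png

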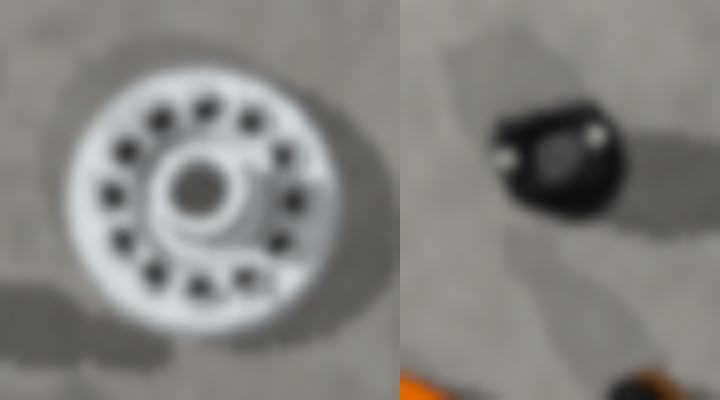

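View pics/c2.png

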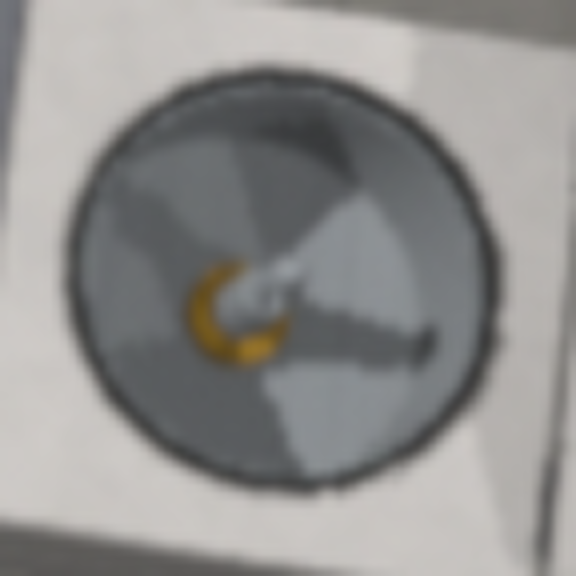

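View pics/c3.png

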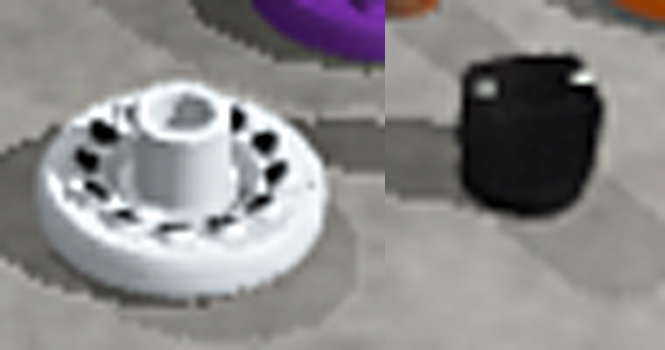

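View pics/c4.png

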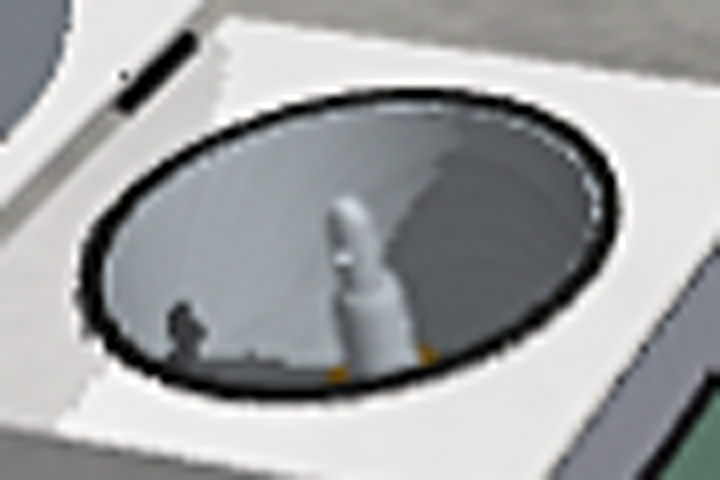

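Run:
```python
from h import *
for a in [(184.1-.5,164.6-.5),(195.6-.5,161.9-.5)]: print('cap dots top',atz('top',a,.044))
# scene dots: crop x 385-> u=331+(x-385)/7
for x,y in [(486,88),(582,77)]: print('dots scene',atz('scene',(331+(x-385)/7-.5,220+y/7-.5),.044))
def fitc(P):
    A=np.c_[2*P[:,:2],np.ones(len(P))]; b=(P[:,:2]**2).sum(1); s=np.linalg.lstsq(A,b,rcond=None)[0]; return s[:2],np.sqrt(s[2]+s[:2]@s[:2])
for n in("top","scene"):
    img=cv2.imread(f'pics/{n}0.png'); g=cv2.cvtColor(img,cv2.COLOR_BGR2GRAY).astype(np.float32); d=np.load(f'pics/{n}0.npy'); P=cloud(n,d)
    def radial(c,z,r0,r1,sign,nang=90):
        c=np.array(c)
        for it in range(4):
            pts=[]
            for th in np.linspace(0,2*np.pi,nang,endpoint=False):
                rr=np.arange(r0,r1,.0004); X=np.c_[c[0]+rr*np.cos(th),c[1]+rr*np.sin(th),np.full(len(rr),z)]
                uv=proj(n,X).astype(np.float32)
                v=cv2.remap(g,uv[:,:1],uv[:,1:],cv2.INTER_LINEAR).ravel(); dv=np.gradient(cv2.GaussianBlur(v[None],(0,0),2).ravel())*sign
                k=np.argmax(dv)
                if 3<k<len(rr)-3 and dv[k]>1.0: pts.append(X[k])
            pts=np.array(pts); 
            q=pts
            for _ in range(5):
                cc,r=fitc(q); e=abs(np.hypot(*(pts[:,:2]-cc).T)-r); q=pts[e<max(.0015,1.5*np.median(e))]
            c=cc
        return cc,r,len(q),np.median(e)
    print(n,'bowl',radial((.54,-.225),.120,.062,.085,1))
    print(n,'disc',radial((.475,.175),.022,.045,.062,-1))
    print(n,'collar out',radial((.475,.175),.050,.0145,.022,-1))
    print(n,'bore',radial((.475,.175),.050,.007,.016,1))
    # rim depth hole
    m=(P[...,2]>.112)&(P[...,2]<.128)&(np.hypot(P[...,0]-.54,P[...,1]+.225)<.15)
    print('top z',np.median(P[m][:,2]),m.sum())
    m=(P[...,2]>.128)&(P[...,2]<.14)&(np.hypot(P[...,0]-.54,P[...,1]+.225)<.04); print('shaft',P[m].mean(0),m.sum())
    m=(P[...,2]>.044)&(P[...,2]<.056)&(np.hypot(P[...,0]-.475,P[...,1]-.175)<.03); print('collar',P[m].mean(0),m.sum())
    m=(P[...,2]>.036)&(P[...,2]<.05)&(np.hypot(P[...,0]-.54,P[...,1]-.325)<.04); q=P[m]; print('cap',q.mean(0),(q.max(0)+q.min(0))/2,m.sum(),np.median(q[:,2]))
```

```text
cap dots top [0.53242615 0.3469455  0.044     ]
cap dots top [0.54019659 0.31038309 0.044     ]
dots scene [0.53364939 0.31330816 0.044     ]
dots scene [0.52568348 0.34801148 0.044     ]
top bowl (array([ 0.54503178, -0.22484727]), np.float64(0.08125810683779826), 86, np.float64(0.0003511306629394237))
top disc (array([0.46603683, 0.16821906]), np.float64(0.053230239917312155), 80, np.float64(0.0005015897879088564))
top collar out (array([0.4745316 , 0.17041426]), np.float64(0.019258882116541916), 32, np.float64(0.0004178005385653584))
top bore (array([0.4662277 , 0.16794193]), np.float64(0.010830589620834366), 89, np.float64(0.00042952927692400857))
top z 0.12108754252118575 3407
shaft [ 0.54198205 -0.22227748  0.132545  ] 17
collar [0.46650519 0.16693057 0.05025978] 60
cap [0.53561867 0.32750798 0.04321047] [0.53612029 0.32865582 0.04289523] 105 0.04300795066610445
scene bowl (array([ 0.53650946, -0.22462036]), np.float64(0.08232513080092833), 89, np.float64(0.00041338739837772087))
scene disc (array([0.47950445, 0.16954022]), np.float64(0.05425044587701033), 45, np.float64(0.0010670055376182722))
scene collar out (array([0.47588463, 0.17751546]), np.float64(0.018063510932681482), 23, np.float64(0.0007061579421886992))
scene bore (array([0.46179181, 0.17126562]), np.float64(0.010786918662612326), 67, np.float64(0.0005337319244067707))
top z 0.12150486841970187 3689
shaft [ 0.54522191 -0.22108022  0.13290876] 21
collar [0.46649653 0.16948333 0.05002838] 96
cap [0.53640597 0.3303063  0.04279503] [0.5338924  0.330935   0.04223325] 178 0.043797169674678324
```

```bash
python3 - <<'E'
from h import *
print('tip top',atz('top',(336+288/8-.5,116+270/8-.5),.134))
print('tip scene',atz('scene',(84+347/8-.5,172+207/8-.5),.134))
for n in("top","scene"):
    P=cloud(n,np.load(f'pics/{n}0.npy'))
    for c in [(.542,-.2235)]:
        r=np.hypot(P[...,0]-c[0],P[...,1]-c[1])
        for a in range(60,100,3):
            m=(r>a/1e3)&(r<(a+3)/1e3); z=P[m][:,2]; print(n,a,m.sum(),np.round(np.percentile(z,[5,50,95]),4))
    m=(P[...,2]>.1)&(np.hypot(P[...,0]-.54,P[...,1]+.225)<.04); print(np.round(P[m],4), np.argwhere(m)[:,::-1].tolist())
E
python3 - <<'E'
import cv2
a=cv2.imread('pics/top0.png')[136:166,352:388];b=cv2.imread('pics/scene0.png')[190:222,110:146]
cv2.imwrite('pics/c5.png',cv2.resize(a,None,fx=20,fy=20,interpolation=cv2.INTER_NEAREST))
cv2.imwrite('pics/c6.png',cv2.resize(b,None,fx=18,fy=18,interpolation=cv2.INTER_NEAREST))
E
```

```text
tip top [ 0.54494072 -0.22214465  0.134     ]
tip scene [ 0.54059235 -0.22222699  0.134     ]
top 60 70 [0.0533 0.0569 0.0602]
top 63 79 [0.0527 0.0565 0.059 ]
top 66 68 [0.0536 0.0564 0.0597]
top 69 100 [0.0535 0.058  0.1235]
top 72 397 [0.056  0.0909 0.1242]
top 75 353 [0.0638 0.1186 0.1262]
top 78 171 [0.1187 0.1234 0.1262]
top 81 156 [0.1177 0.1218 0.1254]
top 84 174 [0.1181 0.1211 0.1238]
top 87 179 [0.1179 0.1213 0.1243]
top 90 196 [0.1177 0.1209 0.1238]
top 93 183 [0.1175 0.1208 0.1239]
top 96 216 [0.118  0.1213 0.1247]
top 99 216 [0.1177 0.121  0.1242]
[[ 0.5498 -0.2224  0.1293]
 [ 0.5459 -0.2179  0.1334]
 [ 0.5459 -0.2209  0.1333]
 [ 0.5459 -0.2239  0.1331]
 [ 0.5447 -0.2255  0.1376]
 [ 0.5495 -0.217   0.1062]
 [ 0.549  -0.2195  0.1081]
 [ 0.5443 -0.2165  0.1279]
 [ 0.5441 -0.2193  0.1282]
 [ 0.5431 -0.221   0.1325]
 [ 0.5431 -0.224   0.1321]
 [ 0.5422 -0.2259  0.1356]
 [ 0.5474 -0.2149  0.1025]
 [ 0.5467 -0.2171  0.1051]
 [ 0.5445 -0.2174  0.1144]
 [ 0.5414 -0.2164  0.1275]
 [ 0.5404 -0.2182  0.1314]
 [ 0.5398 -0.2204  0.1336]
 [ 0.5392 -0.2226  0.1362]
 [ 0.54   -0.2268  0
[... 4692 characters left out ...]
03], [129, 203], [130, 203], [125, 204], [126, 204], [127, 204], [128, 204], [129, 204], [130, 204], [125, 205], [126, 205], [127, 205], [128, 205], [129, 205], [130, 205], [131, 205], [126, 206], [127, 206], [128, 206], [129, 206], [130, 206], [131, 206], [126, 207], [127, 207], [128, 207], [129, 207], [130, 207], [131, 207], [132, 207], [125, 208], [126, 208], [127, 208], [128, 208], [129, 208], [130, 208], [131, 208], [132, 208], [125, 209], [126, 209], [127, 209], [128, 209], [129, 209], [130, 209], [131, 209], [132, 209], [133, 209], [125, 210], [126, 210], [127, 210], [128, 210], [129, 210], [130, 210], [131, 210], [132, 210], [126, 211], [127, 211], [128, 211], [130, 211], [129, 212]]
```

View pics/c5.png

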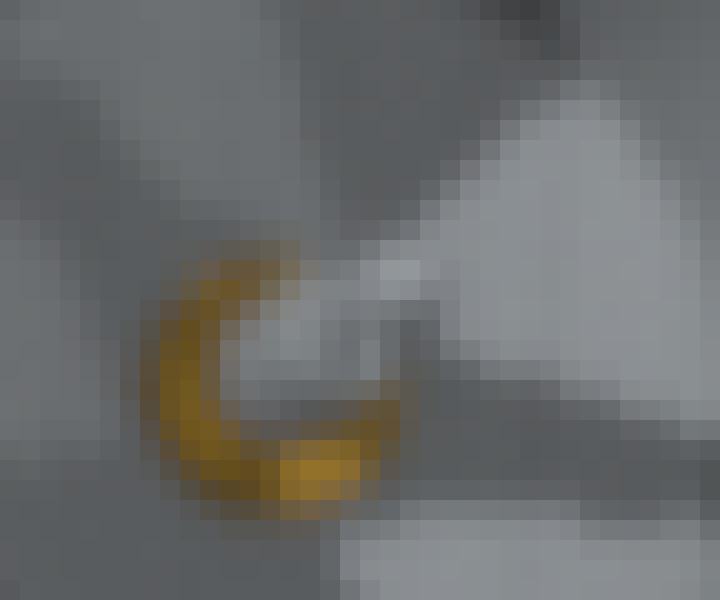

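View pics/c6.png

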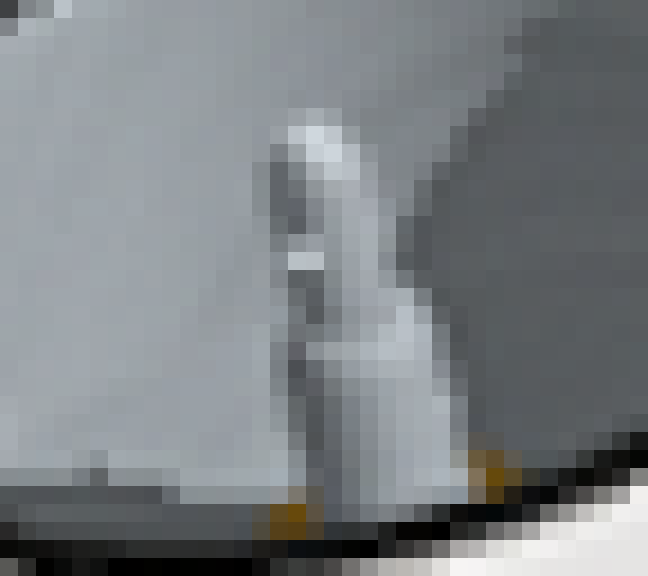

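Run:
```python
from h import *
for n in("top","scene"):
    print(n,'cam pos',ray(n,(260,190))[0])
    P=cloud(n,np.load(f'pics/{n}0.npy'))
    m=(abs(P[...,2]-.121)<.004)&(abs(P[...,0]-.54)<.16)&(abs(P[...,1]+.225)<.16)
    q=P[m][:,:2]
    best=None
    for yaw in np.arange(-15,10,.25):
        a=np.radians(yaw); R=np.array([[np.cos(a),-np.sin(a)],[np.sin(a),np.cos(a)]]); l=(q-[.542,-.223])@R
        lo,hi=np.percentile(l[:,0],[1.5,98.5]); s=hi-lo
        if best is None or s<best[0]: best=(s,yaw,lo,hi)
    print(n,best)
    # edge line fit
    g=cv2.cvtColor(cv2.imread(f'pics/{n}0.png'),cv2.COLOR_BGR2GRAY).astype(np.float32)
    a=np.radians(best[1]); ex=np.array([np.cos(a),np.sin(a)]); ey=np.array([-np.sin(a),np.cos(a)])
    for s in(1,-1):
        pts=[]
        for y in np.arange(-.095,.05,.004):
            rr=np.arange(.09,.125,.0004); X=np.c_[np.array([.542,-.223])+s*rr[:,None]*ex+y*ey,np.full(len(rr),.12)]
            uv=proj(n,X).astype(np.float32); v=cv2.remap(g,uv[:,:1],uv[:,1:],cv2.INTER_LINEAR).ravel()
            dv=np.gradient(cv2.GaussianBlur(v[None],(0,0),2).ravel()); k=np.argmin(dv)
            if 3<k<len(rr)-3: pts.append(X[k,:2])
        pts=np.array(pts,np.float32); vx,vy,x0,y0=cv2.fitLine(pts,cv2.DIST_HUBER,0,.001,.001).ravel()
        if vy<0: vx,vy=-vx,-vy
        nrm=np.array([vy,-vx]); print(n,s,len(pts),'yaw',np.degrees(np.arctan2(-vx,vy)),'dist',(np.array([x0,y0])-[.542,-.223])@nrm)
```

```text
top cam pos [0.29994332 0.09908586 1.16588304]
top (np.float64(0.2074391534999384), np.float64(-11.5), np.float64(-0.10144618507555717), np.float64(0.10599296842438126))
top 1 37 yaw -10.681505 dist 0.10904316929745765
top -1 37 yaw -10.651603 dist -0.10405209488386469
scene cam pos [1.39064579 0.17130722 0.75122594]
scene (np.float64(0.20933880054438564), np.float64(-10.75), np.float64(-0.1033050632144899), np.float64(0.10603373732989572))Traceback (most recent call last):
  File "<stdin>", line 20, in <module>
  File "h.py", line 12, in proj
    K,D,R,t=cam(n); return cv2.projectPoints(np.array(X,float).reshape(-1,3),cv2.Rodrigues(R)[0],t,K,D)[0][:,0]
            ~~~^^^
  File "h.py", line 4, in cam
    c=manip.camera_info(n); f=192/np.tan(np.radians(c['vfov']/2))
ValueError: time passes only in moves, steps and waits
```

```bash
python3 - <<'E'
s=open('h.py').read()
s=s.replace("def cam(n):\n    c=manip.camera_info(n)","import functools\n@functools.lru_cache\ndef cam(n):\n    c=manip.camera_info(n)"); open('h.py','w').write(s)
E
python3 - <<'E'
from h import *
for n,sel in(("scene",(1,-1)),):
    g=cv2.cvtColor(cv2.imread(f'pics/{n}0.png'),cv2.COLOR_BGR2GRAY).astype(np.float32)
    a=np.radians(-10.7); ex=np.array([np.cos(a),np.sin(a)]); ey=np.array([-np.sin(a),np.cos(a)])
    for s in sel:
        pts=[]
        for y in np.arange(-.09,.05,.004):
            rr=np.arange(.09,.125,.0004); X=np.c_[np.array([.542,-.223])+s*rr[:,None]*ex+y*ey,np.full(len(rr),.12)]
            uv=proj(n,X).astype(np.float32); v=cv2.remap(g,uv[:,:1],uv[:,1:],cv2.INTER_LINEAR).ravel()
            dv=np.gradient(cv2.GaussianBlur(v[None],(0,0),2).ravel()); k=np.argmin(dv)
            if 3<k<len(rr)-3: pts.append(X[k,:2])
        pts=np.array(pts,np.float32); vx,vy,x0,y0=cv2.fitLine(pts,cv2.DIST_HUBER,0,.001,.001).ravel()
        if vy<0: vx,vy=-vx,-vy
        nrm=np.array([vy,-vx]); print(n,s,len(pts),'yaw',np.degrees(np.arctan2(-vx,vy)),'dist',(np.array([x0,y0])-[.542,-.223])@nrm)
# ring with z=.122
E
```

```text
scene 1 35 yaw -10.893931 dist 0.10425832672600216
scene -1 35 yaw -10.422033 dist -0.10979901837809217
```

```bash
cat > plan.py <<'E'
import sys,numpy as np
from station import manip
from scipy.spatial.transform import Rotation as Ro
# usage: plan.py x y z yaw N  -> rows (tool axes) ; straight line, even turn
x,y,z,yaw,N=map(float,sys.argv[1:6]); N=int(N)
s=manip.get_state(); p=s['ee_pos'].copy(); R=Ro.from_euler('xyz',s['eef_rot'],degrees=True)
Rt=Ro.from_euler('xyz',[180,0,yaw],degrees=True)
rv=(R.inv()*Rt).as_rotvec(degrees=True)
d=(np.array([x,y,z])-p)/N
print('at',p.round(4),s['eef_rot'].round(2),'t',round(s['time'],2),'F',s['force'].round(2),'M',s['moment'].round(3),'gap',round(s['finger_gap'],4))
for i in range(N):
    Ri=R*Ro.from_rotvec(rv*i/N,degrees=True); print(np.r_[Ri.inv().apply(d).round(4),(rv/N).round(2)].tolist())
E
python3 plan.py .464 .1696 .2 -10.7 13
```

```text
at [0.2605 0.595  0.2265] [-1.7998e+02  1.0000e-01  6.6350e+01] t 0.1 F [-0.12  0.76 -0.15] M [0.013 0.019 0.006] gap 0.094
[-0.0237, 0.0275, 0.0021, 0.0, 0.01, 5.93]
[-0.0207, 0.0298, 0.0021, 0.0, 0.01, 5.93]
[-0.0175, 0.0317, 0.0021, 0.0, 0.01, 5.93]
[-0.0142, 0.0334, 0.0021, 0.0, 0.01, 5.93]
[-0.0106, 0.0347, 0.0021, 0.0, 0.01, 5.93]
[-0.007, 0.0356, 0.002, 0.0, 0.01, 5.93]
[-0.0033, 0.0361, 0.002, 0.0, 0.01, 5.93]
[0.0004, 0.0363, 0.002, 0.0, 0.01, 5.93]
[0.0042, 0.036, 0.002, 0.0, 0.01, 5.93]
[0.0079, 0.0354, 0.002, 0.0, 0.01, 5.93]
[0.0115, 0.0344, 0.002, 0.0, 0.01, 5.93]
[0.015, 0.033, 0.002, 0.0, 0.01, 5.93]
[0.0183, 0.0313, 0.002, 0.0, 0.01, 5.93]
```

Request:
servo_tool([
  [-0.024,0.0275,0.002,0,0,5.93,-1],
  [-0.0207,0.03,0.002,0,0,5.93,-1],
  [-0.0175,0.032,0.002,0,0,5.93,-1],
  [-0.014,0.0335,0.002,0,0,5.93,-1],
  [-0.0105,0.0345,0.002,0,0,5.93,-1],
])

```text
time: 0.52
ee_pos: [0.3396, 0.4299, 0.2168]
eef_rot: [180.0, 0.0, 36.4]
force: [0.9, -0.7, 0.4]
finger_gap: 0.0941
```

Request:
servo_tool([
  [-0.007,0.0355,0.002,0,0,5.93,-1],
  [-0.0033,0.036,0.002,0,0,5.93,-1],
  [0.0004,0.036,0.002,0,0,5.93,-1],
  [0.0042,0.036,0.002,0,0,5.93,-1],
  [0.008,0.0355,0.002,0,0,5.93,-1],
])

```text
time: 0.93
ee_pos: [0.4177, 0.2666, 0.2071]
eef_rot: [180.0, 0.0, 6.8]
force: [0.2, 0.8, -0.3]
finger_gap: 0.0945
```

Request:
servo_tool([
  [0.0115,0.0345,0.002,0,0,5.93,-1],
  [0.015,0.033,0.002,0,0,5.93,-1],
  [0.018,0.031,0.002,0,0,5.93,-1],
  [0,0,0,0,0,0,-1],
])

```text
time: 1.27
ee_pos: [0.4659, 0.166, 0.201]
eef_rot: [179.9, -0.0, -11.3]
force: [-1.1, -1.1, 1.3]
finger_gap: 0.0937
```

```bash
python3 plan.py .464 .1696 .1 -10.7 4
python3 - <<'E'
from h import *
for n in("scene","top"):
    p,d=manip.snapshot(n); cv2.imwrite(f"pics/{n}1.png",p); np.save(f"pics/{n}1.npy",d)
    s=manip.get_state(); R=cv2.Rodrigues(np.zeros(3))[0]
    yaw=np.radians(s['eef_rot'][2]); ex=np.array([np.cos(yaw),np.sin(yaw),0])
    tip=s['ee_pos']+[0,0,-.022]
    uv=proj(n,[tip+ex*.047,tip-ex*.047,tip]); print(n,uv.round(1).tolist())
    u,v=uv[2].astype(int); u0=max(0,u-50); v0=max(0,v-50); crop(p,u0,v0,100,100,6,f'pics/{n}1c.png'); print(u0,v0)
E
```

```text
at [0.4659 0.166  0.201 ] [ 1.7991e+02 -1.0000e-02 -1.1270e+01] t 1.27 F [-1.06 -1.08  1.26] M [-0.056  0.121 -0.02 ] gap 0.0937
[-0.0007, -0.0008, 0.0252, 0.02, -0.0, -0.14]
[-0.0007, -0.0008, 0.0252, 0.02, -0.0, -0.14]
[-0.0006, -0.0008, 0.0252, 0.02, -0.0, -0.14]
[-0.0006, -0.0008, 0.0252, 0.02, -0.0, -0.14]
scene [[284.1, 179.8], [292.1, 160.2], [288.2, 169.6]]
238 119
top [[239.7, 160.6], [233.7, 193.8], [236.7, 177.1]]
186 127
```

View pics/scene1c.png

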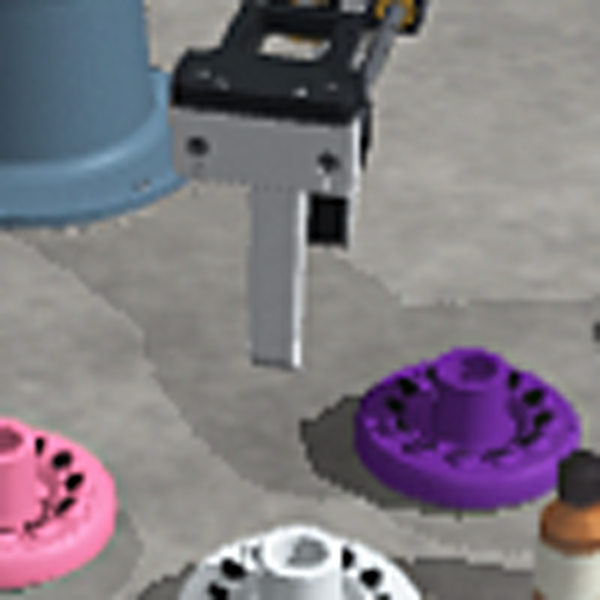

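View pics/top1c.png

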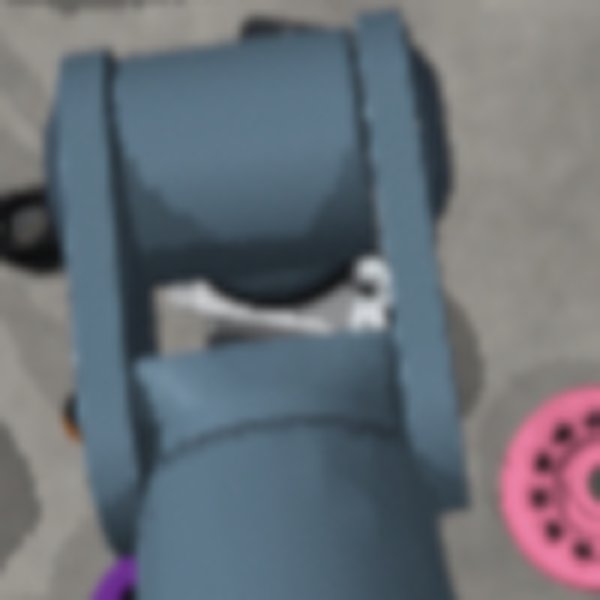

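Run:
```python
from h import *
n="scene"
P=cloud(n,np.load('pics/scene1.npy')); 
for v in range(160,184): print(v,[tuple((P[v,u]*1000).round().astype(int)) for u in (280,282,284,286)])
```

```text
160 [(np.int64(521), np.int64(149), np.int64(239)), (np.int64(523), np.int64(154), np.int64(240)), (np.int64(523), np.int64(158), np.int64(240)), (np.int64(526), np.int64(163), np.int64(242))]
161 [(np.int64(522), np.int64(149), np.int64(236)), (np.int64(524), np.int64(154), np.int64(238)), (np.int64(526), np.int64(158), np.int64(239)), (np.int64(525), np.int64(163), np.int64(239))]
162 [(np.int64(524), np.int64(149), np.int64(235)), (np.int64(524), np.int64(154), np.int64(235)), (np.int64(526), np.int64(158), np.int64(236)), (np.int64(527), np.int64(163), np.int64(238))]
163 [(np.int64(523), np.int64(149), np.int64(232)), (np.int64(523), np.int64(154), np.int64(232)), (np.int64(525), np.int64(158), np.int64(233)), (np.int64(524), np.int64(163), np.int64(233))]
164 [(np.int64(522), np.int64(149), np.int64(229)), (np.int64(526), np.int64(154), np.int64(231)), (np.int64(522), np.int64(158), np.int64(229)), (np.int64(528), np.int64(163), np.int64(233))]
165 [(np.int64(524), np.int64(149), np.int64(227)), (np.int64(521), np.int64(154), np.int64(225)), (np.int64(525), np.int64(158), np.in
[... 2802 characters left out ...]
64(2)), (np.int64(242), np.int64(149), np.int64(3)), (np.int64(241), np.int64(155), np.int64(2)), (np.int64(519), np.int64(164), np.int64(184))]
181 [(np.int64(246), np.int64(143), np.int64(1)), (np.int64(250), np.int64(149), np.int64(4)), (np.int64(247), np.int64(155), np.int64(3)), (np.int64(245), np.int64(161), np.int64(1))]
182 [(np.int64(253), np.int64(143), np.int64(2)), (np.int64(252), np.int64(149), np.int64(2)), (np.int64(252), np.int64(155), np.int64(2)), (np.int64(247), np.int64(161), np.int64(-1))]
183 [(np.int64(259), np.int64(143), np.int64(3)), (np.int64(258), np.int64(149), np.int64(2)), (np.int64(259), np.int64(156), np.int64(3)), (np.int64(257), np.int64(162), np.int64(2))]
```

```bash
python3 -c "
from station import manip;print(manip.finger_overhang)"; python3 plan.py .466 .168 .051 -10.7 8|tail -1;python3 plan.py .466 .168 .051 -10.7 8|head -2
```

```text
0.022
[0.0002, 0.0001, 0.0188, -0.0, 0.01, -0.02]
at [0.4643 0.1695 0.2011] [-1.800e+02  6.000e-02 -1.085e+01] t 1.37 F [0.1  0.66 1.07] M [-0.027  0.085  0.028] gap 0.0939
[0.0003, 0.0001, 0.0188, -0.0, 0.01, -0.02]
```

Request:
servo_tool([
  [0.001,0.0006,0.03,0,0,0,-1],
  [0.001,0.0006,0.03,0,0,0,-1],
  [0,0,0.03,0,0,0,-1],
  [0,0,0.02,0,0,0,-1],
  [0,0,0,0,0,0,-1],
])

```text
time: 1.78
ee_pos: [0.4616, 0.1697, 0.0868]
eef_rot: [179.8, 0.5, -10.6]
force: [-0.9, 0.0, -0.5]
finger_gap: 0.0939
```

```bash
python3 plan.py .466 .168 .051 -10.7 4|head -2
python3 - <<'E'
from h import *
p,d=manip.snapshot('scene'); cv2.imwrite("pics/s2.png",p); crop(p,250,140,80,100,6,'pics/s2c.png')
E
```

```text
at [0.4616 0.1697 0.0868] [179.85   0.53 -10.58] t 1.78 F [-0.94  0.03 -0.54] M [-0.068  0.052  0.025] gap 0.0939
[0.0012, 0.0002, 0.0089, 0.04, 0.13, 0.03]
```

View pics/s2c.png

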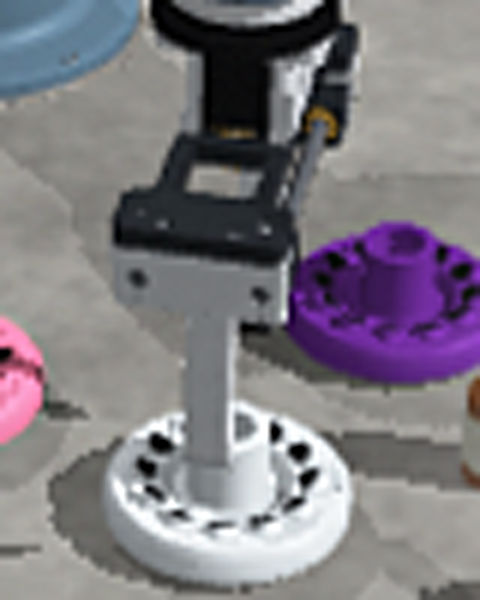

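```bash
python3 - <<'E'
from h import *
P=np.array([.4616,.1697,.0868-.022]); yaw=np.radians(-10.6); ex=np.array([np.cos(yaw),np.sin(yaw),0]); ey=np.array([-ex[1],ex[0],0])
def f(X): return ((proj('scene',X)+.5-[250,140])*6).round(0).tolist()
print('outer tip corners',f([P+ex*.0595-ey*.008,P+ex*.0595+ey*.008,P+ex*.047+ey*.008]))
for y in(.166,.168,.170):
  c=np.array([.466,y,.05]); print(y,'collar L,R,near',f([c-[0,.018,0],c+[0,.018,0]]), 'disc',f([[.466,y-.055,.022],[.466,y+.055,.022]]))
E
python3 plan.py .466 .168 .051 -10.7 4|head -2
```

```text
outer tip corners [[182.0, 480.0], [220.0, 486.0], [226.0, 468.0]]
0.166 collar L,R,near [[179.0, 432.0], [262.0, 435.0]] disc [[95.0, 480.0], [344.0, 488.0]]
0.168 collar L,R,near [[184.0, 432.0], [266.0, 435.0]] disc [[100.0, 480.0], [348.0, 488.0]]
0.17 collar L,R,near [[188.0, 432.0], [271.0, 435.0]] disc [[104.0, 480.0], [353.0, 488.0]]
at [0.4635 0.1698 0.0894] [179.92   0.3  -10.6 ] t 1.83 F [-0.29 -0.54  0.63] M [-0.058  0.089  0.011] gap 0.0935
[0.0007, 0.0003, 0.0096, 0.02, 0.08, 0.03]
```

Request:
servo_tool([
  [0,0.0005,0.013,0,0,0,-1],
  [0,0,0.013,0,0,0,-1],
  [0,0,0.012,0,0,0,-1],
  [0,0,0,0,0,0,-1],
  [0,0,0,0,0,0,-1],
])

```text
time: 2.25
ee_pos: [0.4665, 0.1691, 0.0547]
eef_rot: [-180.0, -0.1, -10.7]
force: [0.4, -0.2, -0.1]
finger_gap: 0.094
```

```bash
python3 plan.py .466 .168 .051 -10.7 1|head -2
```

```text
at [0.4665 0.1691 0.0547] [-1.7997e+02 -8.0000e-02 -1.0660e+01] t 2.25 F [ 0.4  -0.15 -0.06] M [-0.046  0.061 -0.015] gap 0.094
[-0.0003, 0.0011, 0.0037, -0.03, -0.08, 0.04]
```

Request:
servo_tool([
  [-0.0003,0.001,0.003,0,0,0,-1],
  [0,0,0,0,0,0,-1],
  [0,0,0,0,0,0,0.5],
  [0,0,0,0,0,0,1],
  [0,0,0,0,0,0,1],
])

```text
time: 2.67
ee_pos: [0.4657, 0.1675, 0.0509]
eef_rot: [-180.0, -0.0, -10.7]
force: [0.1, 0.3, 0.1]
finger_gap: 0.0774
```

Request:
servo_tool([
  [0,0,0,0,0,0,1],
  [0,0,0,0,0,0,1],
  [0,0,0,0,0,0,1],
])

```text
time: 2.92
ee_pos: [0.4655, 0.1674, 0.0505]
eef_rot: [-180.0, -0.0, -10.7]
force: [-0.5, -0.5, -0.4]
finger_gap: 0.0574
```

```bash
python3 plan.py .466 .168 .051 -10.7 1|head -2
```

```text
at [0.4655 0.1674 0.0505] [-180.     -0.    -10.74] t 2.92 F [-0.51 -0.49 -0.37] M [-0.049  0.102  0.017] gap 0.0574
[0.0004, -0.0007, -0.0005, -0.0, -0.0, -0.04]
```

Request:
servo_tool([
  [0,0,0,0,0,0,1],
  [0,0,0,0,0,0,1],
  [0,0,0,0,0,0,1],
  [0,0,0,0,0,0,1],
  [0,0,0,0,0,0,1],
])

```text
time: 3.33
ee_pos: [0.4651, 0.1675, 0.0504]
eef_rot: [180.0, 0.1, -10.7]
force: [-1.0, 0.4, 0.8]
finger_gap: 0.0352
```

Request:
servo_tool([
  [0,0,0,0,0,0,1],
  [0,0,-0.01,0,0,0,1],
  [0,0,-0.03,0,0,0,1],
  [0,0,-0.03,0,0,0,1],
  [0,0,-0.03,0,0,0,1],
])

```text
time: 3.75
ee_pos: [0.4647, 0.1673, 0.1513]
eef_rot: [180.0, 0.1, -10.7]
force: [0.9, 0.5, -3.8]
finger_gap: 0.0349
```

```bash
python3 plan.py .466 .168 .24 -10.7 4|head -2
python3 - <<'E'
from h import *
p,d=manip.snapshot('scene'); cv2.imwrite("pics/s3.png",p); crop(p,240,100,90,100,6,'pics/s3c.png')
E
```

```text
at [0.4647 0.1673 0.1513] [ 1.7997e+02  7.0000e-02 -1.0750e+01] t 3.75 F [ 0.93  0.48 -3.78] M [-0.087  0.014 -0.039] gap 0.0349
[0.0003, -0.0002, -0.0222, 0.01, 0.02, -0.01]
```

View pics/s3c.png

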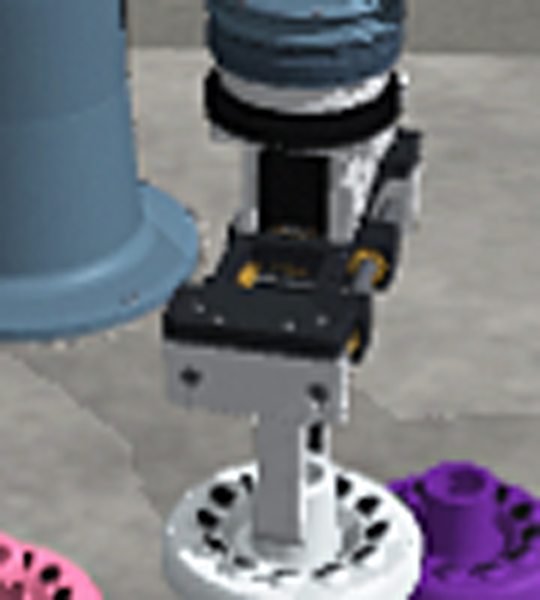

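```bash
python3 - <<'E'
from h import *
P=np.array([.4647,.1673,.153]); yaw=np.radians(-10.7); ex=np.array([np.cos(yaw),np.sin(yaw),0]); ey=np.array([-ex[1],ex[0],0])
def f(X): return ((proj('scene',X)+.5-[240,100])*6).round(0).tolist()
T=P-[0,0,.022]
print('finger',f([T+ex*.030-ey*.008,T+ex*.030+ey*.008]))
C=P-[0,0,.0505]
print('disc',f([C+[0,-.055,.022],C+[0,.055,.022]]))
E
python3 plan.py .545 -.224 .215 -10.7 11
```

```text
finger [[254.0, 555.0], [292.0, 560.0]]
disc [[157.0, 527.0], [419.0, 535.0]]
at [0.469  0.168  0.1582] [-179.82   -0.58  -10.73] t 3.8 F [3.71 2.   1.21] M [ 0.107 -0.349 -0.024] gap 0.0351
[0.0135, 0.0337, -0.0051, -0.02, -0.05, -0.0]
[0.0135, 0.0337, -0.0051, -0.02, -0.05, -0.0]
[0.0135, 0.0337, -0.0051, -0.02, -0.05, -0.0]
[0.0135, 0.0337, -0.0051, -0.02, -0.05, -0.0]
[0.0135, 0.0337, -0.0051, -0.02, -0.05, -0.0]
[0.0134, 0.0337, -0.0051, -0.02, -0.05, -0.0]
[0.0134, 0.0337, -0.0051, -0.02, -0.05, -0.0]
[0.0134, 0.0337, -0.0051, -0.02, -0.05, -0.0]
[0.0134, 0.0337, -0.0052, -0.02, -0.05, -0.0]
[0.0134, 0.0337, -0.0052, -0.02, -0.05, -0.0]
[0.0134, 0.0337, -0.0052, -0.02, -0.05, -0.0]
```

Request:
servo_tool([
  [0,0,-0.02,0,0,0,1],
  [0.004,0.01,-0.02,0,0,0,1],
  [0.008,0.02,-0.018,0,0,0,1],
  [0.012,0.03,0,0,0,0,1],
  [0.013,0.033,0,0,0,0,1],
])

```text
time: 4.22
ee_pos: [0.485, 0.0687, 0.2097]
eef_rot: [-180.0, -0.2, -10.6]
force: [0.7, -0.1, -3.1]
finger_gap: 0.0351
```

Request:
servo_tool([
  [0.0135,0.034,0,0,0,0,1],
  [0.0135,0.034,0,0,0,0,1],
  [0.0135,0.034,0,0,0,0,1],
  [0.0135,0.034,0,0,0,0,1],
  [0.0135,0.034,0,0,0,0,1],
])

```text
time: 4.63
ee_pos: [0.5187, -0.1122, 0.2078]
eef_rot: [-180.0, 0.0, -10.8]
force: [0.4, 0.2, -3.4]
finger_gap: 0.0351
```

Request:
servo_tool([
  [0.0135,0.034,0,0,0,0,1],
  [0.012,0.03,0,0,0,0,1],
  [0.008,0.02,0,0,0,0,1],
  [0.004,0.01,0,0,0,0,1],
  [0,0,0,0,0,0,1],
])

```text
time: 5.05
ee_pos: [0.5382, -0.2115, 0.2078]
eef_rot: [180.0, 0.0, -10.9]
force: [-0.6, 0.7, -2.7]
finger_gap: 0.0352
```

Request:
servo_tool([
  [0,0,0,0,0,0,1],
  [0,0,0,0,0,0,1],
])

```text
time: 5.22
ee_pos: [0.5381, -0.2083, 0.208]
eef_rot: [-180.0, 0.1, -10.7]
force: [-0.0, 0.5, -3.2]
finger_gap: 0.0352
```

```bash
python3 plan.py .545 -.224 .215 -10.7 1
```

```text
at [ 0.5381 -0.2083  0.208 ] [-1.7995e+02  5.0000e-02 -1.0670e+01] t 5.22 F [-0.03  0.55 -3.24] M [-0.04   0.081 -0.017] gap 0.0352
[0.0097, 0.0142, -0.007, -0.05, 0.05, 0.03]
```

Request:
servo_tool([
  [0.004,0.006,0,0,0,0,1],
  [0.004,0.006,0,0,0,0,1],
  [0.0017,0.0022,0,0,0,0,1],
  [0,0,0,0,0,0,1],
  [0,0,0,0,0,0,1],
])

```text
time: 5.63
ee_pos: [0.5454, -0.2255, 0.2085]
eef_rot: [-180.0, 0.0, -10.7]
force: [-0.2, 1.0, -3.7]
finger_gap: 0.0352
```

```bash
python3 plan.py .545 -.224 .215 -10.7 1
python3 - <<'E'
from h import *
for n in("scene","top"):
    p,d=manip.snapshot(n); cv2.imwrite(f"pics/{n}4.png",p)
    if n=="scene": crop(p,75,120,110,95,7,'pics/s4c.png')
    else: crop(p,330,110,84,84,7,'pics/t4c.png')
P=manip.get_state()['ee_pos']; C=P-[0,0,.0505]
print('bore top', proj('scene',[C+[0,0,.05]]),'under',proj('scene',[C,C+[0,-.055,0],C+[0,.055,0]]).tolist(),'shafttop',proj('scene',[[.545,-.224,.134]]))
E
```

```text
at [ 0.5454 -0.2255  0.2085] [-179.99    0.    -10.74] t 5.63 F [-0.22  1.05 -3.73] M [-0.008  0.096 -0.009] gap 0.0352
[-0.0007, -0.0014, -0.0065, -0.01, 0.0, -0.04]
bore top [[119.22574344 172.70844978]] under [[123.19239364135265, 190.3471167080523], [101.15313734556347, 189.65820202780026], [145.4864969980556, 191.04284152086237]] shafttop [[125.59481277 198.39885777]]
```

View pics/s4c.png

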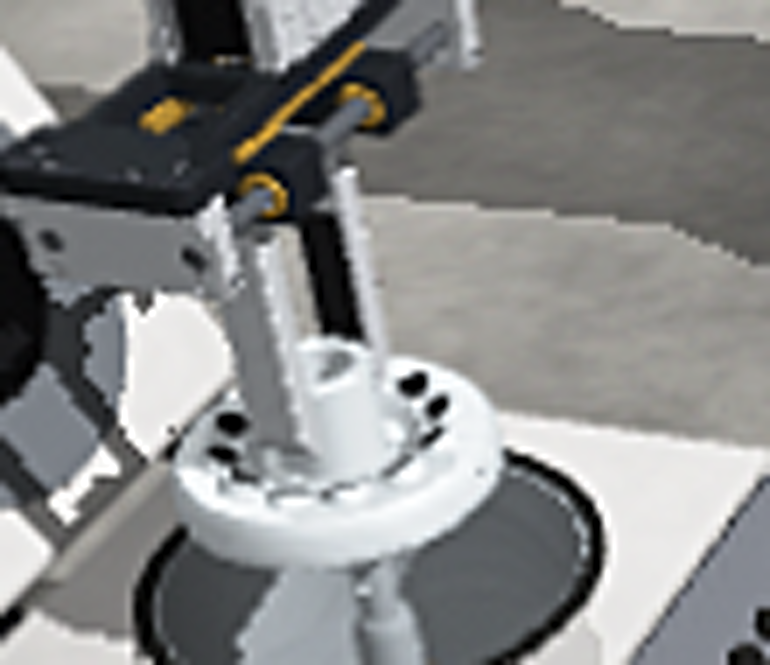

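View pics/t4c.png

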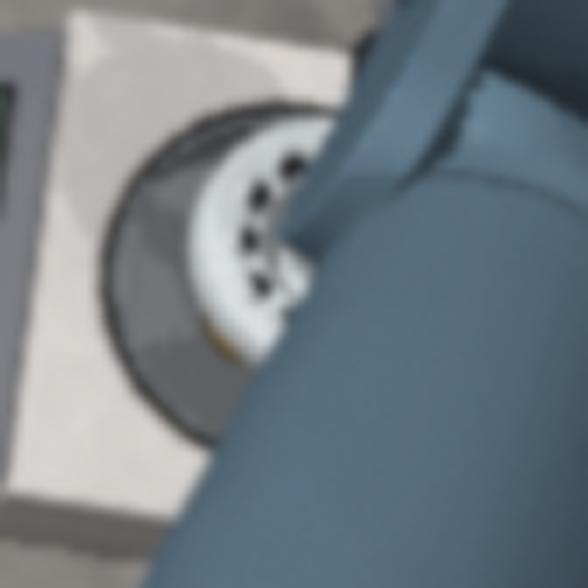

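Request:
servo_tool([
  [0,-0.001,0.006,0,0,0,1],
  [0,0,0.006,0,0,0,1],
  [0,0,0.006,0,0,0,1],
  [0,0,0.006,0,0,0,1],
  [0,0,0.006,0,0,0,1],
])

```text
time: 6.15
ee_pos: [0.5452, -0.2244, 0.1774]
eef_rot: [-180.0, 0.0, -10.7]
force: [0.3, -0.2, -2.6]
finger_gap: 0.0354
```

Request:
servo_tool([
  [0,0,0.006,0,0,0,1],
  [0,0,0.006,0,0,0,1],
  [0,0,0.004,0,0,0,1],
  [0,0,0,0,0,0,1],
  [0,0,0,0,0,0,1],
])

```text
time: 6.57
ee_pos: [0.5447, -0.2242, 0.1613]
eef_rot: [-180.0, 0.1, -10.7]
force: [-3.6, 0.5, -5.6]
finger_gap: 0.0354
```

```bash
python3 plan.py .545 -.2245 .16 -10.7 1
python3 - <<'E'
from h import *
for n in("scene","top"):
    p,d=manip.snapshot(n); cv2.imwrite(f"pics/{n}5.png",p)
    if n=="scene": crop(p,75,120,110,95,7,'pics/s5c.png')
    else: crop(p,330,110,84,84,7,'pics/t5c.png')
E
```

```text
at [ 0.5447 -0.2242  0.1613] [-1.7996e+02  1.4000e-01 -1.0740e+01] t 6.57 F [-3.64  0.53 -5.62] M [ 0.004  0.674 -0.044] gap 0.0354
[0.0004, 0.0003, 0.0013, -0.04, 0.14, -0.04]
```

View pics/s5c.png

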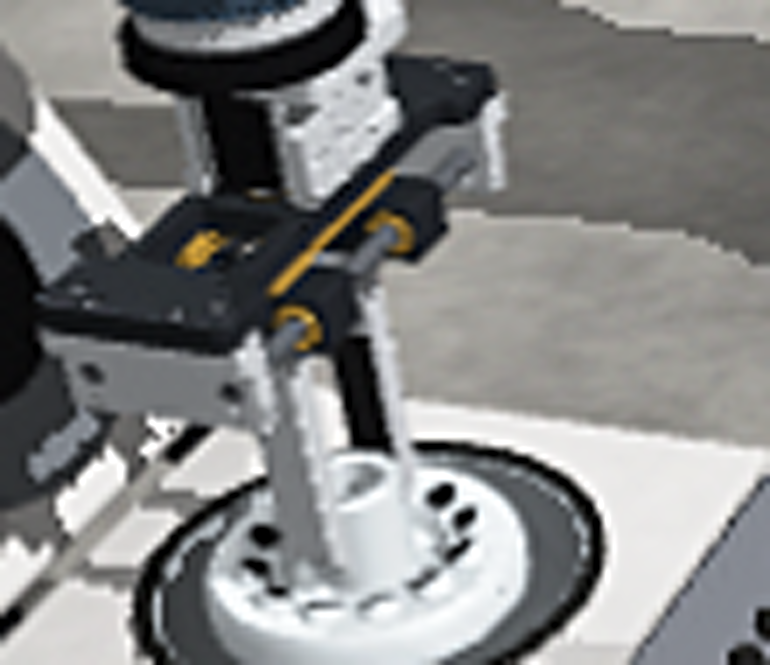

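```bash
python3 plan.py .545 -.2245 .16 -10.7 1
```

```text
at [ 0.5448 -0.2242  0.1617] [-1.7997e+02  1.3000e-01 -1.0740e+01] t 6.67 F [-3.82  0.26 -4.94] M [-0.036  0.79   0.058] gap 0.0352
[0.0003, 0.0002, 0.0017, -0.03, 0.13, -0.04]
```

Request:
servo_tool([
  [0,0,0,0,0,0,1],
  [0,0,0,0,0,0,1],
])

```text
time: 6.83
ee_pos: [0.5448, -0.2242, 0.1619]
eef_rot: [-180.0, 0.1, -10.7]
force: [-4.6, 0.0, -5.4]
finger_gap: 0.0353
```

```bash
python3 plan.py .545 -.2245 .16 -10.7 1
```

```text
at [ 0.5448 -0.2242  0.1619] [-1.7997e+02  1.1000e-01 -1.0740e+01] t 6.83 F [-4.56  0.03 -5.4 ] M [0.054 1.056 0.021] gap 0.0353
[0.0002, 0.0002, 0.0019, -0.03, 0.11, -0.04]
```

Request:
servo_tool([
  [-0.0008,0,0,0,0,0,1],
  [0,0,0,0,0,0,1],
  [0,0,0,0,0,0,1],
])

```text
time: 7.08
ee_pos: [0.5447, -0.2244, 0.1626]
eef_rot: [-180.0, 0.0, -10.7]
force: [-3.3, 0.8, -4.7]
finger_gap: 0.0349
```

```bash
python3 plan.py .545 -.2245 .16 -10.7 1
```

```text
at [ 0.5447 -0.2244  0.1626] [-179.99    0.    -10.74] t 7.08 F [-3.27  0.79 -4.74] M [0.07  0.798 0.002] gap 0.0349
[0.0004, 0.0001, 0.0026, -0.01, 0.0, -0.04]
```

Request:
servo_tool([
  [-0.001,0,0,0,0,0,1],
  [0,0,0,0,0,0,1],
  [0,0,0,0,0,0,1],
])

```text
time: 7.33
ee_pos: [0.5443, -0.2245, 0.1631]
eef_rot: [180.0, -0.1, -10.7]
force: [-0.4, 0.4, -4.1]
finger_gap: 0.0352
```

```bash
python3 plan.py .545 -.2245 .16 -10.7 1
```

```text
at [ 0.5443 -0.2245  0.1631] [ 1.7997e+02 -1.1000e-01 -1.0750e+01] t 7.33 F [-0.43  0.45 -4.15] M [-0.029  0.358 -0.034] gap 0.0352
[0.0007, -0.0001, 0.0031, 0.03, -0.11, -0.05]
```

Request:
servo_tool([
  [-0.0015,0,0,0,0,0,1],
  [0,0,0,0,0,0,1],
  [0,0,0,0,0,0,1],
])

```text
time: 7.58
ee_pos: [0.5428, -0.2242, 0.1631]
eef_rot: [180.0, -0.1, -10.7]
force: [0.2, 0.0, -3.6]
finger_gap: 0.0353
```

```bash
python3 plan.py .545 -.2245 .16 -10.7 1
```

```text
at [ 0.5428 -0.2242  0.1631] [ 1.7997e+02 -1.0000e-01 -1.0750e+01] t 7.58 F [ 0.16  0.01 -3.63] M [-0.053  0.092  0.005] gap 0.0353
[0.0022, -0.0001, 0.0031, 0.03, -0.1, -0.05]
```

Request:
servo_tool([
  [0,0,0.004,0,0,0,1],
  [0,0,0.004,0,0,0,1],
  [0,0,0.003,0,0,0,1],
  [0,0,0.002,0,0,0,1],
  [0,0,0,0,0,0,1],
])

```text
time: 8.0
ee_pos: [0.5418, -0.2237, 0.1485]
eef_rot: [-180.0, 0.1, -10.7]
force: [-0.2, 0.8, -4.1]
finger_gap: 0.035
```

```bash
python3 plan.py .5427 -.2245 .15 -10.7 1
```

```text
at [ 0.5418 -0.2237  0.1485] [-1.7996e+02  8.0000e-02 -1.0740e+01] t 8.0 F [-0.21  0.78 -4.13] M [-0.042  0.06   0.05 ] gap 0.035
[0.001, 0.0007, -0.0015, -0.04, 0.08, -0.04]
```

Request:
servo_tool([
  [0,0,0.004,0,0,0,1],
  [0,0,0.004,0,0,0,1],
  [0,0,0.003,0,0,0,1],
  [0,0,0,0,0,0,1],
  [0,0,0,0,0,0,1],
])

```text
time: 8.42
ee_pos: [0.5421, -0.2238, 0.1381]
eef_rot: [-180.0, 0.0, -10.7]
force: [-0.4, 0.7, -3.5]
finger_gap: 0.0352
```

```bash
python3 plan.py .5427 -.2245 .15 -10.7 1
```

```text
at [ 0.5421 -0.2238  0.1381] [-1.7999e+02  3.0000e-02 -1.0740e+01] t 8.42 F [-0.43  0.71 -3.55] M [-0.02   0.017 -0.028] gap 0.0352
[0.0007, 0.0005, -0.0119, -0.01, 0.03, -0.04]
```

Request:
servo_tool([
  [0,0,0.005,0,0,0,1],
  [0,0,0.005,0,0,0,1],
  [0,0,0.005,0,0,0,1],
  [0,0,0.002,0,0,0,1],
  [0,0,0,0,0,0,1],
])

```text
time: 8.83
ee_pos: [0.5417, -0.2236, 0.1204]
eef_rot: [-180.0, 0.1, -10.7]
force: [-0.5, 0.1, -3.8]
finger_gap: 0.035
```

Request:
servo_tool([
  [0,0,0.001,0,0,0,1],
  [0,0,0.001,0,0,0,1],
  [0,0,0.001,0,0,0,1],
  [0,0,0,0,0,0,1],
])

```text
time: 9.17
ee_pos: [0.5422, -0.224, 0.1184]
eef_rot: [180.0, -0.0, -10.7]
force: [0.5, -0.2, -3.6]
finger_gap: 0.0355
```

```bash
python3 plan.py .5427 -.2245 .1165 -10.7 1
```

```text
at [ 0.5422 -0.224   0.1184] [180.    -0.   -10.74] t 9.17 F [ 0.51 -0.19 -3.57] M [0.003 0.077 0.016] gap 0.0355
[0.0006, 0.0004, 0.0019, 0.0, -0.0, -0.04]
```

Request:
servo_tool([
  [0,0,0.001,0,0,0,1],
  [0,0,0.0005,0,0,0,1],
  [0,0,0.0005,0,0,0,1],
  [0,0,0,0,0,0,1],
  [0,0,0,0,0,0,1],
])

```text
time: 9.58
ee_pos: [0.5423, -0.224, 0.1165]
eef_rot: [180.0, -0.0, -10.7]
force: [-0.4, 0.5, -4.1]
finger_gap: 0.0352
```

```bash
python3 plan.py .5427 -.2245 .1165 -10.7 1
```

```text
at [ 0.5423 -0.224   0.1165] [ 1.800e+02 -1.000e-02 -1.074e+01] t 9.58 F [-0.4   0.47 -4.08] M [-0.03   0.086 -0.022] gap 0.0352
[0.0005, 0.0004, 0.0, 0.0, -0.01, -0.04]
```

Request:
servo_tool([
  [0,0,0.0005,0,0,0,1],
  [0,0,0,0,0,0,1],
  [0,0,0.0005,0,0,0,1],
  [0,0,0,0,0,0,1],
])

```text
time: 9.92
ee_pos: [0.5423, -0.224, 0.1161]
eef_rot: [180.0, -0.0, -10.7]
force: [-3.0, 1.2, 2.3]
finger_gap: 0.0353
```

Request:
servo_tool([
  [0,0,0.0003,0,0,0,1],
  [0,0,0.0003,0,0,0,1],
  [0,0,0,0,0,0,1],
  [0,0,0,0,0,0,1],
])

```text
time: 10.25
ee_pos: [0.5423, -0.224, 0.1151]
eef_rot: [180.0, -0.0, -10.7]
force: [-1.0, 1.0, 4.2]
finger_gap: 0.035
```

Request:
servo_tool([
  [0,0,-0.0007,0,0,0,1],
  [0,0,0,0,0,0,1],
  [0,0,0,0,0,0,1],
])

```text
time: 10.5
ee_pos: [0.5423, -0.224, 0.1156]
eef_rot: [180.0, -0.0, -10.7]
force: [-2.3, 0.9, 2.5]
finger_gap: 0.0349
```

```bash
python3 plan.py .5427 -.2245 .1165 -10.7 1
```

```text
at [ 0.5423 -0.224   0.1156] [ 1.7999e+02 -2.0000e-02 -1.0740e+01] t 10.5 F [-2.34  0.88  2.54] M [0.204 0.487 0.017] gap 0.0349
[0.0005, 0.0004, -0.0009, 0.01, -0.02, -0.04]
```

Request:
servo_tool([
  [0,0,0,0,0,0,0.2],
  [0,0,0,0,0,0,0.1],
  [0,0,0,0,0,0,0],
  [0,0,0,0,0,0,-0.1],
  [0,0,0,0,0,0,-0.1],
])

```text
time: 10.92
ee_pos: [0.5423, -0.224, 0.1154]
eef_rot: [180.0, -0.0, -10.7]
force: [-0.1, 0.2, 0.0]
finger_gap: 0.0517
```

Request:
servo_tool([
  [0,0,0,0,0,0,-0.1],
  [0,0,-0.005,0,0,0,-0.1],
  [0,0,-0.01,0,0,0,-0.1],
  [0,0,-0.02,0,0,0,-0.1],
  [0,0,-0.04,0,0,0,-0.1],
])

```text
time: 11.33
ee_pos: [0.5398, -0.2224, 0.1875]
eef_rot: [-179.8, 0.5, -10.7]
force: [-0.1, -0.0, -0.3]
finger_gap: 0.0516
```

Request:
servo_tool([
  [0,0,-0.04,0,0,0,-0.3],
  [0,0,-0.02,0,0,0,-0.3],
  [0,0,0,0,0,0,-0.3],
])

```text
time: 11.58
ee_pos: [0.545, -0.2257, 0.2587]
eef_rot: [179.7, -0.7, -10.7]
force: [-0.1, -0.7, -0.4]
finger_gap: 0.0609
```

```bash
python3 - <<'E'
from h import *
p,d=manip.snapshot('scene'); cv2.imwrite("pics/s6.png",p); crop(p,75,120,110,95,7,'pics/s6c.png')
E
python3 plan.py .536 .3285 .2 12.5 14
```

```text
at [ 0.5438 -0.2249  0.2551] [179.83  -0.41 -10.73] t 11.63 F [ 0.11  0.16 -1.52] M [-0.082  0.062  0.032] gap 0.0612
[-0.0079, -0.0387, 0.0038, 0.02, -0.03, -1.66]
[-0.0068, -0.039, 0.0038, 0.02, -0.03, -1.66]
[-0.0057, -0.0391, 0.0038, 0.02, -0.03, -1.66]
[-0.0045, -0.0393, 0.0038, 0.02, -0.03, -1.66]
[-0.0034, -0.0394, 0.0038, 0.02, -0.03, -1.66]
[-0.0023, -0.0395, 0.0038, 0.02, -0.03, -1.66]
[-0.0011, -0.0395, 0.0038, 0.02, -0.03, -1.66]
[0.0, -0.0395, 0.0039, 0.02, -0.03, -1.66]
[0.0012, -0.0395, 0.0039, 0.02, -0.03, -1.66]
[0.0023, -0.0395, 0.0039, 0.02, -0.03, -1.66]
[0.0035, -0.0394, 0.0039, 0.02, -0.03, -1.66]
[0.0046, -0.0393, 0.0039, 0.02, -0.03, -1.66]
[0.0058, -0.0391, 0.0039, 0.02, -0.03, -1.66]
[0.0069, -0.0389, 0.0039, 0.02, -0.03, -1.66]
```

View pics/s6c.png

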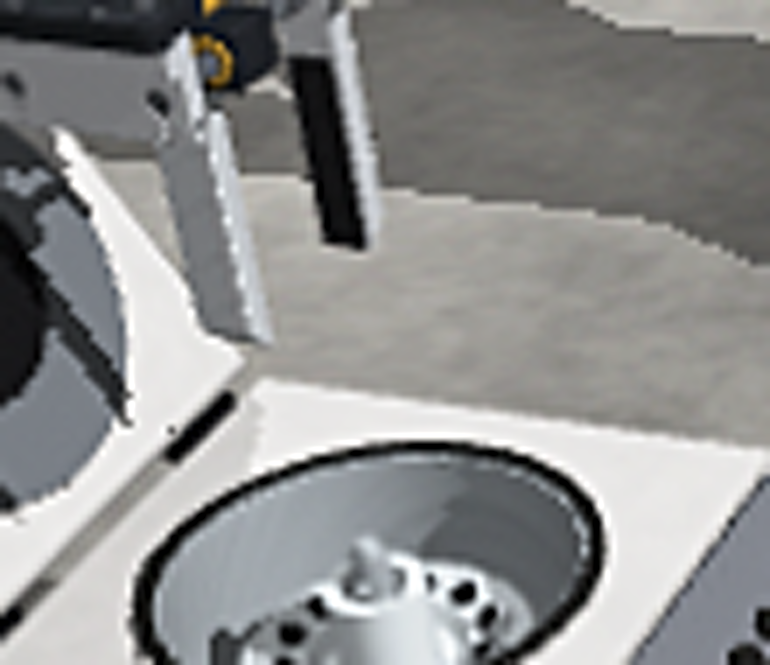

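Request:
servo_tool([
  [-0.004,-0.02,0,0,0,-1.66,-0.3],
  [-0.008,-0.039,0.002,0,0,-1.66,-0.3],
  [-0.007,-0.039,0.004,0,0,-1.66,-0.3],
  [-0.006,-0.039,0.004,0,0,-1.66,-0.3],
  [-0.005,-0.039,0.004,0,0,-1.66,-0.3],
])

```text
time: 12.05
ee_pos: [0.5328, -0.0437, 0.2348]
eef_rot: [-180.0, 0.1, -2.4]
force: [0.6, 0.5, -0.2]
finger_gap: 0.061
```

Request:
servo_tool([
  [-0.0035,-0.039,0.004,0,0,-1.66,-0.3],
  [-0.0025,-0.0395,0.004,0,0,-1.66,-0.3],
  [-0.001,-0.0395,0.004,0,0,-1.66,-0.3],
  [0,-0.0395,0.004,0,0,-1.66,-0.3],
  [0.001,-0.0395,0.004,0,0,-1.66,-0.3],
])

```text
time: 12.47
ee_pos: [0.5236, 0.1534, 0.2149]
eef_rot: [-180.0, 0.1, 5.9]
force: [1.4, -0.1, 0.2]
finger_gap: 0.0611
```

Request:
servo_tool([
  [0.002,-0.0395,0.004,0,0,-1.66,-0.3],
  [0.003,-0.0395,0.004,0,0,-1.66,-0.3],
  [0.004,-0.039,0.004,0,0,-1.66,-0.3],
  [0.005,-0.035,0.004,0,0,-1.66,-0.3],
  [0,-0.02,0.004,0,0,0,-0.3],
])

```text
time: 12.88
ee_pos: [0.511, 0.3275, 0.1946]
eef_rot: [-180.0, 0.1, 12.7]
force: [0.5, -0.4, -0.2]
finger_gap: 0.0615
```

Request:
servo_tool([
  [0,0,0,0,0,0,-0.3],
  [0,0,0,0,0,0,-0.3],
])

```text
time: 13.05
ee_pos: [0.5112, 0.3248, 0.1947]
eef_rot: [179.9, 0.2, 12.6]
force: [-0.0, -1.1, 0.2]
finger_gap: 0.061
```

```bash
python3 plan.py .536 .3285 .11 12.5 4
python3 - <<'E'
from h import *
p,d=manip.snapshot('scene'); cv2.imwrite("pics/s7.png",p); crop(p,300,150,90,110,6,'pics/s7c.png')
E
```

```text
at [0.5112 0.3248 0.1947] [179.95   0.19  12.61] t 13.05 F [-0.04 -1.13  0.18] M [-0.084  0.065 -0.012] gap 0.061
[0.0063, 0.0004, 0.0211, 0.01, 0.05, 0.03]
[0.0063, 0.0004, 0.0212, 0.01, 0.05, 0.03]
[0.0063, 0.0004, 0.0212, 0.01, 0.05, 0.03]
[0.0063, 0.0004, 0.0212, 0.01, 0.05, 0.03]
```

View pics/s7c.png

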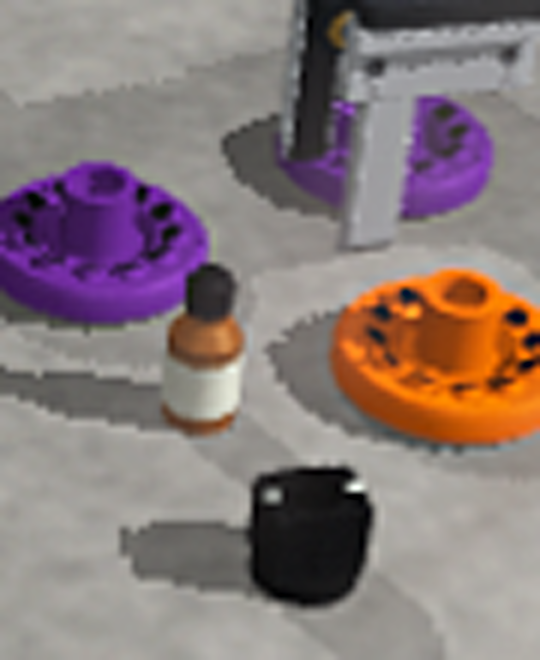

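Request:
servo_tool([
  [0.006,0.0004,0.02,0,0,0,-0.3],
  [0.006,0.0004,0.025,0,0,0,-0.3],
  [0.006,0.0004,0.025,0,0,0,-0.3],
  [0.006,0,0.015,0,0,0,-0.3],
  [0,0,0,0,0,0,-0.3],
])

```text
time: 13.52
ee_pos: [0.5349, 0.3258, 0.1074]
eef_rot: [179.9, 0.4, 12.3]
force: [-0.2, -0.1, -0.5]
finger_gap: 0.0608
```

Request:
servo_tool([
  [0,0,0,0,0,0,-0.3],
])

```text
time: 13.6
ee_pos: [0.5362, 0.327, 0.1109]
eef_rot: [180.0, 0.1, 12.4]
force: [0.6, -0.7, -0.3]
finger_gap: 0.0612
```

```bash
python3 plan.py .535 .3285 .036 12.5 4|head -2
python3 - <<'E'
from h import *
p,d=manip.snapshot('scene'); cv2.imwrite("pics/s8.png",p); crop(p,310,170,70,90,7,'pics/s8c.png')
E
```

```text
at [0.5362 0.327  0.1109] [1.7997e+02 1.2000e-01 1.2390e+01] t 13.6 F [ 0.63 -0.73 -0.32] M [-0.045  0.016  0.017] gap 0.0612
[-0.0002, -0.0004, 0.0187, 0.01, 0.03, -0.03]
```

View pics/s8c.png

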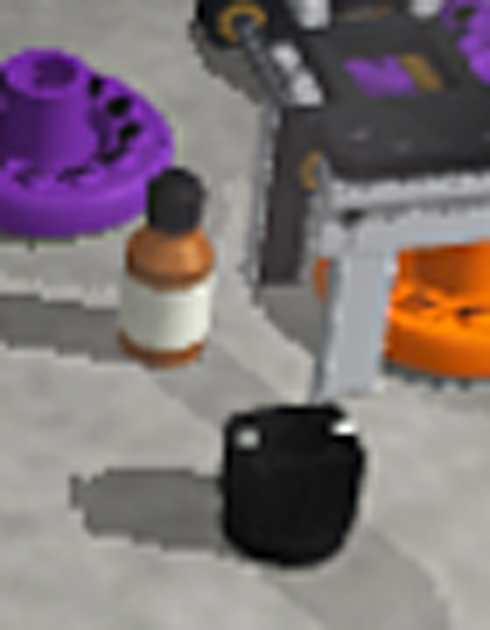

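Run:
```python
from h import *
P=np.array([.5362,.327,.1109]); yaw=np.radians(12.4); ex=np.array([np.cos(yaw),np.sin(yaw),0]); ey=np.array([-ex[1],ex[0],0])
def f(X): return ((proj('scene',X)+.5-[310,170])*7).round(0).tolist()
T=P-[0,0,.022]
print('finger',f([T+ex*.043-ey*.008,T+ex*.043+ey*.008]))
C=np.array([.535,.3285,0])
print('cap foot L R',f([C+[0,-.023,.009],C+[0,.023,.009]]), 'top centre',f([C+[0,0,.044]]))
```

```text
finger [[319.0, 425.0], [364.0, 420.0]]
cap foot L R [[217.0, 514.0], [345.0, 519.0]] top centre [[291.0, 442.0]]
```

Request:
servo_tool([
  [0,0,0.015,0,0,0,-0.3],
  [0,-0.001,0.02,0,0,0,-0.3],
  [0,0,0.02,0,0,0,-0.3],
  [0,0,0.012,0,0,0,-0.3],
  [0,0,0,0,0,0,-0.3],
])

```text
time: 14.07
ee_pos: [0.5348, 0.3287, 0.0431]
eef_rot: [180.0, 0.2, 12.5]
force: [-1.0, -0.1, 0.2]
finger_gap: 0.0607
```

Request:
servo_tool([
  [0,0,0,0,0,0,-0.3],
  [0,0,0,0,0,0,-0.3],
])

```text
time: 14.23
ee_pos: [0.5372, 0.3299, 0.0464]
eef_rot: [-180.0, -0.2, 12.5]
force: [0.0, -0.4, -0.3]
finger_gap: 0.061
```

```bash
python3 plan.py .535 .3285 .036 12.5 1
python3 - <<'E'
from h import *
p,d=manip.snapshot('scene'); cv2.imwrite("pics/s9.png",p); crop(p,310,180,70,80,7,'pics/s9c.png')
E
```

```text
at [0.5372 0.3299 0.0464] [-1.7997e+02 -1.6000e-01  1.2490e+01] t 14.23 F [ 0.05 -0.4  -0.3 ] M [-0.047  0.016  0.007] gap 0.061
[-0.0025, 0.0009, 0.0104, -0.03, -0.16, -0.01]
```

View pics/s9c.png

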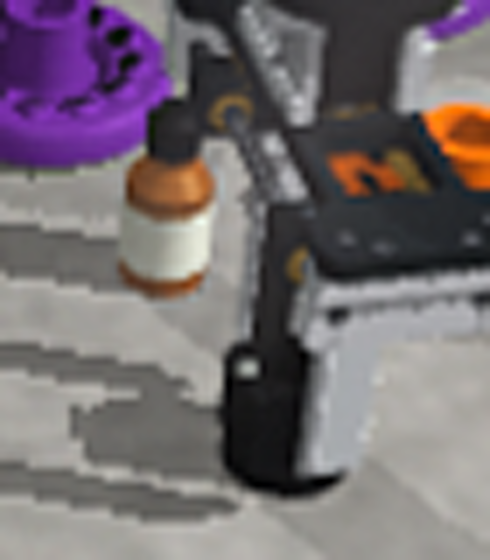

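Request:
servo_tool([
  [-0.001,0.0005,0.005,0,0,0,-0.3],
  [0,0,0.005,0,0,0,-0.3],
  [0,0,0,0,0,0,-0.3],
  [0,0,0,0,0,0,0],
  [0,0,0,0,0,0,0.3],
])

```text
time: 14.7
ee_pos: [0.5351, 0.3289, 0.0345]
eef_rot: [180.0, 0.0, 12.5]
force: [-0.1, -0.1, 0.1]
finger_gap: 0.0512
```

Request:
servo_tool([
  [0,0,0,0,0,0,1],
  [0,0,0,0,0,0,1],
  [0,0,0,0,0,0,1],
  [0,0,0,0,0,0,1],
  [0,0,0,0,0,0,1],
])

```text
time: 15.12
ee_pos: [0.5352, 0.3289, 0.0347]
eef_rot: [-180.0, 0.0, 12.5]
force: [-1.0, 0.4, 1.4]
finger_gap: 0.032
```

```bash
python3 plan.py .535 .3285 .036 12.5 1
```

```text
at [0.5352 0.3289 0.0347] [-180.     0.    12.5] t 15.12 F [-0.96  0.35  1.41] M [-0.037  0.153  0.055] gap 0.032
[-0.0002, 0.0003, -0.0013, -0.0, 0.0, -0.0]
```

Request:
servo_tool([
  [0,0,0,0,0,0,1],
  [0,0,-0.015,0,0,0,1],
  [0,0,-0.03,0,0,0,1],
  [0,0,-0.035,0,0,0,1],
  [0,0,-0.035,0,0,0,1],
])

```text
time: 15.53
ee_pos: [0.5346, 0.3286, 0.151]
eef_rot: [180.0, 0.1, 12.5]
force: [-0.4, 0.2, -1.7]
finger_gap: 0.0322
```

Request:
servo_tool([
  [0,0,-0.035,0,0,0,1],
  [0,0,-0.02,0,0,-3,1],
  [0,0,0,0,0,-5,1],
  [0,0,0,0,0,-7,1],
  [0,0,0,0,0,-7,1],
])

```text
time: 15.95
ee_pos: [0.5354, 0.3289, 0.2063]
eef_rot: [180.0, -0.1, 34.8]
force: [0.6, -0.1, -1.7]
finger_gap: 0.0319
```

Request:
servo_tool([
  [0,0,0,0,0,-7,1],
  [0,0,0,0,0,-7,1],
  [0,0,0,0,0,-7,1],
  [0,0,0,0,0,-7,1],
  [0,0,0,0,0,-7,1],
])

```text
time: 16.37
ee_pos: [0.5351, 0.3288, 0.2055]
eef_rot: [180.0, -0.0, 69.8]
force: [-0.7, 1.1, -1.1]
finger_gap: 0.0319
```

Request:
servo_tool([
  [0,0,0,0,0,-6,1],
  [0,0,0,0,0,-3.8,1],
  [0,0,0,0,0,0,1],
  [0,0,0,0,0,0,1],
  [0,0,0,0,0,0,1],
])

```text
time: 16.78
ee_pos: [0.5352, 0.3288, 0.205]
eef_rot: [180.0, -0.0, 79.2]
force: [0.0, -0.1, -0.3]
finger_gap: 0.032
```

```bash
python3 plan.py .5425 -.224 .21 79.3 15
python3 - <<'E'
from h import *
p,d=manip.snapshot('scene'); cv2.imwrite("pics/s10.png",p); crop(p,310,90,80,100,6,'pics/s10c.png')
E
```

```text
at [0.5352 0.3288 0.205 ] [ 1.7998e+02 -1.0000e-02  7.9210e+01] t 16.78 F [ 0.04 -0.07 -0.29] M [ 0.012  0.01  -0.001] gap 0.032
[-0.0361, 0.0074, -0.0003, 0.0, -0.0, -0.01]
[-0.0361, 0.0074, -0.0003, 0.0, -0.0, -0.01]
[-0.0361, 0.0074, -0.0003, 0.0, -0.0, -0.01]
[-0.0361, 0.0074, -0.0003, 0.0, -0.0, -0.01]
[-0.0361, 0.0074, -0.0003, 0.0, -0.0, -0.01]
[-0.0361, 0.0074, -0.0003, 0.0, -0.0, -0.01]
[-0.0361, 0.0074, -0.0003, 0.0, -0.0, -0.01]
[-0.0361, 0.0074, -0.0003, 0.0, -0.0, -0.01]
[-0.0361, 0.0073, -0.0003, 0.0, -0.0, -0.01]
[-0.0361, 0.0073, -0.0003, 0.0, -0.0, -0.01]
[-0.0361, 0.0073, -0.0003, 0.0, -0.0, -0.01]
[-0.0361, 0.0073, -0.0003, 0.0, -0.0, -0.01]
[-0.0361, 0.0073, -0.0003, 0.0, -0.0, -0.01]
[-0.0361, 0.0073, -0.0003, 0.0, -0.0, -0.01]
[-0.0361, 0.0073, -0.0003, 0.0, -0.0, -0.01]
```

View pics/s10c.png

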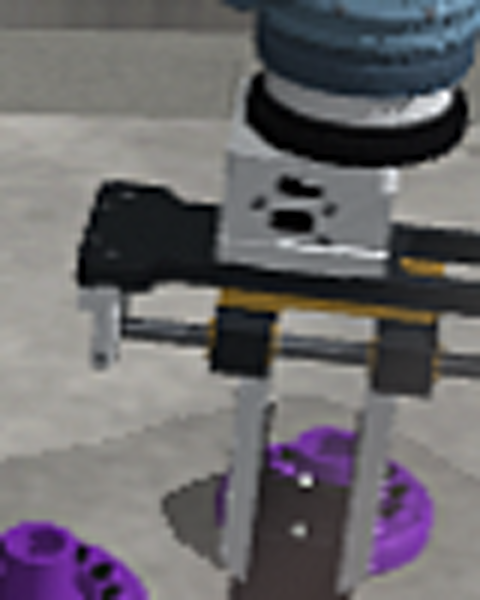

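Request:
servo_tool([
  [-0.015,0.003,0,0,0,0,1],
  [-0.03,0.006,0,0,0,0,1],
  [-0.036,0.0074,0,0,0,0,1],
  [-0.036,0.0074,0,0,0,0,1],
  [-0.036,0.0074,0,0,0,0,1],
])

```text
time: 17.25
ee_pos: [0.5369, 0.1706, 0.2046]
eef_rot: [180.0, 0.0, 79.3]
force: [1.3, -0.1, -1.5]
finger_gap: 0.0317
```

Request:
servo_tool([
  [-0.036,0.0074,0,0,0,0,1],
  [-0.036,0.0074,0,0,0,0,1],
  [-0.036,0.0074,0,0,0,0,1],
  [-0.036,0.0074,0,0,0,0,1],
  [-0.036,0.0074,0,0,0,0,1],
])

```text
time: 17.67
ee_pos: [0.5396, -0.0135, 0.2048]
eef_rot: [180.0, 0.0, 79.2]
force: [0.9, 0.5, -1.1]
finger_gap: 0.0319
```

Request:
servo_tool([
  [-0.036,0.0074,0,0,0,0,1],
  [-0.036,0.0074,0,0,0,0,1],
  [-0.036,0.0074,0,0,0,0,1],
  [-0.036,0.0074,0,0,0,0,1],
  [-0.02,0.004,0,0,0,0,1],
])

```text
time: 18.08
ee_pos: [0.542, -0.1826, 0.2048]
eef_rot: [180.0, 0.1, 79.1]
force: [0.6, 0.2, -0.5]
finger_gap: 0.0316
```

Request:
servo_tool([
  [-0.008,0.0015,0,0,0,0,1],
  [0,0,0,0,0,0,1],
  [0,0,0,0,0,0,1],
  [0,0,0,0,0,0,1],
])

```text
time: 18.42
ee_pos: [0.5427, -0.1853, 0.2044]
eef_rot: [-180.0, -0.0, 79.4]
force: [0.4, -0.0, -1.4]
finger_gap: 0.0317
```

```bash
python3 plan.py .5425 -.224 .205 79.3 1
```

```text
at [ 0.5427 -0.1853  0.2044] [-1.7998e+02 -3.0000e-02  7.9360e+01] t 18.42 F [ 0.41 -0.   -1.37] M [ 0.003  0.007 -0.045] gap 0.0317
[-0.0381, 0.0069, -0.0006, -0.02, -0.03, 0.06]
```

Request:
servo_tool([
  [-0.015,0.003,0,0,0,0,1],
  [-0.015,0.003,0,0,0,0,1],
  [-0.008,0.001,0,0,0,0,1],
  [0,0,0,0,0,0,1],
  [0,0,0,0,0,0,1],
])

```text
time: 18.83
ee_pos: [0.5427, -0.2257, 0.2045]
eef_rot: [-180.0, -0.0, 79.2]
force: [-0.1, -0.1, 0.3]
finger_gap: 0.0318
```

Request:
servo_tool([
  [0,0,0,0,0,0,1],
  [0,0,0,0,0,0,1],
])

```text
time: 19.0
ee_pos: [0.5427, -0.2248, 0.2045]
eef_rot: [-180.0, -0.0, 79.3]
force: [-0.1, -1.3, -1.5]
finger_gap: 0.0316
```

```bash
python3 plan.py .5425 -.224 .205 79.3 1
python3 - <<'E'
from h import *
for n in("scene","top"):
    p,d=manip.snapshot(n); cv2.imwrite(f"pics/{n}11.png",p)
    if n=="scene": crop(p,75,110,110,105,7,'pics/s11c.png')
    else: crop(p,330,110,84,84,7,'pics/t11c.png')
P=manip.get_state()['ee_pos']; C=P-[0,0,.0347]
print((proj('scene',[C+[0,0,.044],C])-[75,110]+.5)*7)
E
```

```text
at [ 0.5427 -0.2248  0.2045] [-1.7999e+02 -1.0000e-02  7.9320e+01] t 19.0 F [-0.07 -1.32 -1.47] M [0.02  0.001 0.   ] gap 0.0316
[0.0008, -0.0003, -0.0005, -0.01, -0.01, 0.02]
[[313.775954   423.35053756]
 [338.27441471 532.93386949]]
```

View pics/s11c.png

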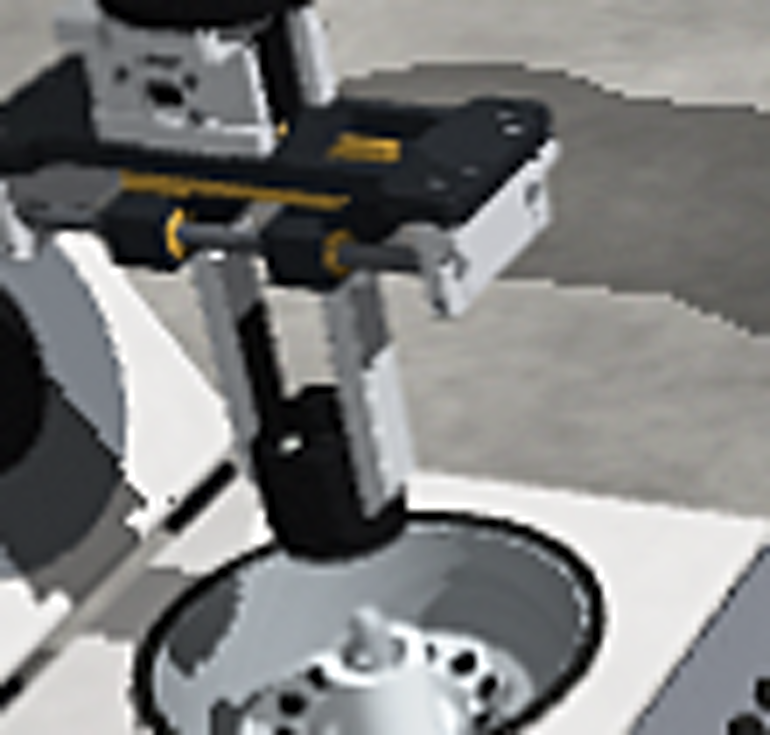

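View pics/t11c.png

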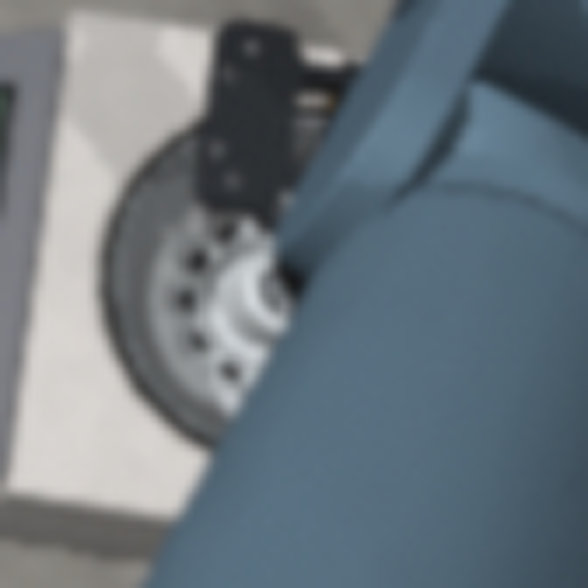

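Request:
servo_tool([
  [0.0008,0,0.008,0,0,0,1],
  [0,0,0.01,0,0,0,1],
  [0,0,0.008,0,0,0,1],
  [0,0,0.005,0,0,0,1],
  [0,0,0,0,0,0,1],
])

```text
time: 19.52
ee_pos: [0.5418, -0.2237, 0.1712]
eef_rot: [-179.8, -0.1, 79.3]
force: [-0.0, -0.2, -1.7]
finger_gap: 0.0321
```

Request:
servo_tool([
  [0,0,0.002,0,0,0,1],
  [0,0,0.002,0,0,0,1],
  [0,0,0.002,0,0,0,1],
  [0,0,0,0,0,0,1],
])

```text
time: 19.85
ee_pos: [0.5428, -0.2244, 0.1674]
eef_rot: [-180.0, -0.0, 79.3]
force: [0.2, 1.1, -1.6]
finger_gap: 0.0315
```

```bash
python3 plan.py .5425 -.224 .165 79.3 1
```

```text
at [ 0.5428 -0.2244  0.1674] [-179.99   -0.     79.3 ] t 19.85 F [ 0.19  1.09 -1.56] M [-0.035  0.009 -0.053] gap 0.0315
[0.0003, -0.0004, 0.0024, -0.01, -0.0, -0.0]
```

Request:
servo_tool([
  [0,0,0.0015,0,0,0,1],
  [0,0,0.0015,0,0,0,1],
  [0,0,0,0,0,0,1],
  [0,0,0,0,0,0,1],
])

```text
time: 20.18
ee_pos: [0.5429, -0.2244, 0.1645]
eef_rot: [-180.0, 0.0, 79.3]
force: [0.1, -0.1, -1.6]
finger_gap: 0.0319
```

Request:
servo_tool([
  [0,0,0.0015,0,0,0,1],
  [0,0,0.0015,0,0,0,1],
  [0,0,0,0,0,0,1],
  [0,0,0,0,0,0,1],
])

```text
time: 20.52
ee_pos: [0.5428, -0.2243, 0.1614]
eef_rot: [-180.0, -0.0, 79.3]
force: [1.3, 1.2, -0.8]
finger_gap: 0.0316
```

```bash
python3 plan.py .5425 -.224 .165 79.3 1
```

```text
at [ 0.5428 -0.2243  0.1614] [-1.7998e+02 -1.0000e-02  7.9300e+01] t 20.52 F [ 1.29  1.25 -0.78] M [ 0.014  0.006 -0.   ] gap 0.0316
[0.0003, -0.0004, -0.0036, -0.02, -0.01, 0.0]
```

Request:
servo_tool([
  [0,0,0.0015,0,0,0,1],
  [0,0,0.0015,0,0,0,1],
  [0,0,0.001,0,0,0,1],
  [0,0,0,0,0,0,1],
])

```text
time: 20.85
ee_pos: [0.5427, -0.2243, 0.1572]
eef_rot: [-180.0, -0.0, 79.3]
force: [-0.2, 0.4, -1.0]
finger_gap: 0.0317
```

Request:
servo_tool([
  [0,0,0.001,0,0,0,1],
  [0,0,0.001,0,0,0,1],
  [0,0,0,0,0,0,1],
  [0,0,0,0,0,0,1],
])

```text
time: 21.18
ee_pos: [0.5428, -0.2244, 0.1555]
eef_rot: [-180.0, -0.0, 79.3]
force: [0.1, 0.1, -0.7]
finger_gap: 0.0318
```

```bash
python3 plan.py .5425 -.224 .1507 79.3 1
```

```text
at [ 0.5428 -0.2244  0.1555] [-179.99   -0.     79.3 ] t 21.18 F [ 0.1   0.08 -0.73] M [-0.035  0.046 -0.021] gap 0.0318
[0.0003, -0.0004, 0.0048, -0.01, -0.0, -0.0]
```

Request:
servo_tool([
  [0,0,0.001,0,0,0,1],
  [0,0,0.001,0,0,0,1],
  [0,0,0,0,0,0,1],
  [0,0,0,0,0,0,1],
])

```text
time: 21.52
ee_pos: [0.5428, -0.2244, 0.1534]
eef_rot: [-180.0, -0.0, 79.3]
force: [-0.6, 0.0, -1.3]
finger_gap: 0.032
```

Request:
servo_tool([
  [0,0,0.001,0,0,0,1],
  [0,0,0.001,0,0,0,1],
  [0,0,0,0,0,0,1],
  [0,0,0,0,0,0,1],
])

```text
time: 21.85
ee_pos: [0.5428, -0.2244, 0.1514]
eef_rot: [-180.0, -0.0, 79.3]
force: [-1.0, -0.0, -0.1]
finger_gap: 0.0318
```

```bash
python3 plan.py .5425 -.224 .1507 79.3 1
```

```text
at [ 0.5428 -0.2244  0.1514] [-179.99   -0.     79.3 ] t 21.85 F [-1.01 -0.03 -0.06] M [ 0.017 -0.024 -0.008] gap 0.0318
[0.0003, -0.0004, 0.0007, -0.01, -0.0, -0.0]
```

Request:
servo_tool([
  [0,0,0.001,0,0,0,1],
  [0,0,0.001,0,0,0,1],
  [0,0,0.001,0,0,0,1],
  [0,0,0,0,0,0,1],
  [0,0,0,0,0,0,1],
])

```text
time: 22.27
ee_pos: [0.5431, -0.2245, 0.1491]
eef_rot: [180.0, 0.0, 79.3]
force: [-1.2, 1.0, 3.6]
finger_gap: 0.0316
```

```bash
python3 plan.py .5425 -.224 .1507 79.3 1
```

```text
at [ 0.5431 -0.2245  0.1491] [1.7998e+02 1.0000e-02 7.9300e+01] t 22.27 F [-1.23  1.04  3.62] M [0.196 0.247 0.011] gap 0.0316
[0.0004, -0.0007, -0.0016, 0.02, 0.01, -0.0]
```

Request:
servo_tool([
  [0,0,0.001,0,0,0,1],
  [0,0,0.001,0,0,0,1],
  [0,0,0.001,0,0,0,1],
  [0,0,0,0,0,0,1],
  [0,0,0,0,0,0,1],
])

```text
time: 22.68
ee_pos: [0.5431, -0.2245, 0.1462]
eef_rot: [180.0, 0.0, 79.3]
force: [-1.2, 1.7, 5.6]
finger_gap: 0.0315
```

```bash
python3 plan.py .5425 -.224 .1507 79.3 1
```

```text
at [ 0.5431 -0.2245  0.1462] [1.7997e+02 1.0000e-02 7.9300e+01] t 22.68 F [-1.24  1.71  5.6 ] M [ 0.289  0.459 -0.002] gap 0.0315
[0.0004, -0.0007, -0.0045, 0.03, 0.01, 0.0]
```

Request:
servo_tool([
  [0,0,0.001,0,0,0,1],
  [0,0,0.001,0,0,0,1],
  [0,0,0.001,0,0,0,1],
  [0,0,0,0,0,0,1],
  [0,0,0,0,0,0,1],
])

```text
time: 23.1
ee_pos: [0.5432, -0.2245, 0.1437]
eef_rot: [180.0, 0.0, 79.3]
force: [-2.6, 1.3, 8.7]
finger_gap: 0.0315
```

```bash
python3 plan.py .5425 -.224 .1507 79.3 1;  python3 - <<'E'
from h import *
p,d=manip.snapshot('scene'); cv2.imwrite("pics/s12.png",p); crop(p,90,130,80,85,8,'pics/s12c.png')
print(manip.get_state()['force'])
P=manip.get_state()['ee_pos']; C=P-[0,0,.0347]
print((proj('scene',[C+[0,0,.044],C])-[90,130]+.5)*8)
E
```

```text
at [ 0.5432 -0.2245  0.1437] [1.7997e+02 1.0000e-02 7.9310e+01] t 23.1 F [-2.64  1.3   8.67] M [ 0.413  0.672 -0.   ] gap 0.0315
[0.0004, -0.0008, -0.007, 0.03, 0.01, 0.01]
[-2.34655356  2.15759042  8.42562722]
[[277.25333264 496.21365813]
 [303.69369894 613.6745318 ]]
```

View pics/s12c.png

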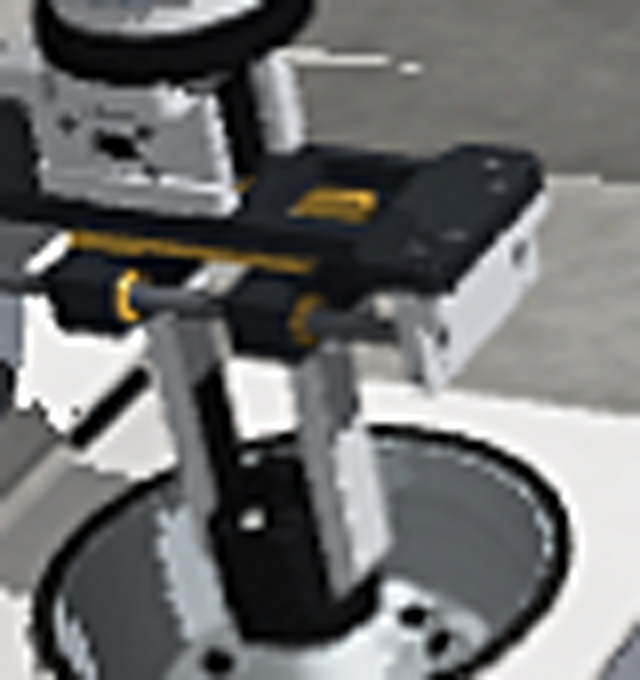

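Request:
servo_tool([
  [0,-0.0005,0.001,0,0,0,1],
  [0,0,0.001,0,0,0,1],
  [0,0,0.0005,0,0,0,1],
  [0,0,0,0,0,0,1],
  [0,0,0,0,0,0,1],
])

```text
time: 23.57
ee_pos: [0.5432, -0.2246, 0.142]
eef_rot: [179.9, 0.0, 79.3]
force: [-2.3, 2.3, 11.9]
finger_gap: 0.0318
```

```bash
python3 plan.py .5425 -.224 .1507 79.3 1
```

```text
at [ 0.5432 -0.2246  0.142 ] [1.799e+02 2.000e-02 7.930e+01] t 23.57 F [-2.32  2.28 11.9 ] M [ 0.523  0.681 -0.024] gap 0.0318
[0.0004, -0.0008, -0.0087, 0.1, 0.02, 0.0]
```

Request:
servo_tool([
  [0,0,0.0007,0,0,0,1],
  [0,0,0.0005,0,0,0,1],
  [0,0,0,0,0,0,1],
  [0,0,0,0,0,3,1],
  [0,0,0,0,0,3,1],
])

```text
time: 23.98
ee_pos: [0.5434, -0.2249, 0.1412]
eef_rot: [179.9, 0.0, 73.2]
force: [-3.0, 2.3, 12.4]
finger_gap: 0.0314
```

```bash
python3 plan.py .5425 -.224 .1507 79.3 1
```

```text
at [ 0.5434 -0.2249  0.1412] [1.7986e+02 5.0000e-02 7.3190e+01] t 23.98 F [-2.99  2.29 12.4 ] M [0.448 0.678 0.108] gap 0.0314
[0.0006, -0.0011, -0.0095, 0.14, 0.06, -6.11]
```

Request:
servo_tool([
  [0,0,0,0,0,4,1],
  [0,0,0,0,0,4,1],
  [0,0,0,0,0,4,1],
  [0,0,0,0,0,0,1],
])

```text
time: 24.32
ee_pos: [0.5435, -0.2249, 0.1412]
eef_rot: [179.8, 0.0, 61.2]
force: [-2.6, 1.3, 11.1]
finger_gap: 0.0318
```

```bash
python3 plan.py .5425 -.224 .1507 79.3 1
```

```text
at [ 0.5435 -0.2249  0.1412] [1.7983e+02 1.0000e-02 6.1180e+01] t 24.32 F [-2.64  1.32 11.14] M [0.425 0.594 0.021] gap 0.0318
[0.0003, -0.0013, -0.0095, 0.16, 0.04, -18.12]
```

Request:
servo_tool([
  [0,0,0,0,0,5,1],
  [0,0,0,0,0,5,1],
  [0,0,0,0,0,5,1],
  [0,0,0,0,0,5,1],
  [0,0,0,0,0,5,1],
])

```text
time: 24.73
ee_pos: [0.5439, -0.2251, 0.1415]
eef_rot: [179.8, -0.1, 36.1]
force: [-2.0, 1.6, 11.4]
finger_gap: 0.0318
```

Request:
servo_tool([
  [0,0,0,0,0,5,1],
  [0,0,0,0,0,5,1],
  [0,0,0,0,0,5,1],
  [0,0,0,0,0,5,1],
  [0,0,0,0,0,3,1],
])

```text
time: 25.15
ee_pos: [0.5436, -0.2255, 0.1415]
eef_rot: [179.8, -0.1, 13.1]
force: [-2.2, 1.2, 11.8]
finger_gap: 0.0316
```

```bash
python3 plan.py .5425 -.224 .1507 -10.7 1
```

```text
at [ 0.5436 -0.2255  0.1415] [ 1.798e+02 -1.300e-01  1.311e+01] t 25.15 F [-2.18  1.18 11.75] M [0.049 0.641 0.109] gap 0.0316
[-0.0008, -0.0017, -0.0092, 0.17, -0.16, 23.81]
```

Request:
servo_tool([
  [0,0,0,0,0,5,1],
  [0,0,0,0,0,5,1],
  [0,0,0,0,0,5,1],
  [0,0,0,0,0,5,1],
  [0,0,0,0,0,0,1],
])

```text
time: 25.57
ee_pos: [0.5435, -0.2252, 0.1413]
eef_rot: [179.9, -0.2, -6.9]
force: [-2.1, 1.5, 12.6]
finger_gap: 0.0316
```

Request:
servo_tool([
  [0,0,0,0,0,2,1],
  [0,0,0,0,0,2,1],
  [0,0,0,0,0,0,1],
])

```text
time: 25.82
ee_pos: [0.5434, -0.2252, 0.1413]
eef_rot: [179.9, -0.1, -10.7]
force: [-2.9, 2.0, 11.4]
finger_gap: 0.0318
```

```bash
python3 plan.py .5425 -.224 .1507 -10.7 1
```

```text
at [ 0.5434 -0.2252  0.1413] [ 1.7991e+02 -1.4000e-01 -1.0740e+01] t 25.82 F [-2.87  1.98 11.44] M [0.28  0.764 0.009] gap 0.0318
[-0.0011, -0.0009, -0.0094, 0.09, -0.14, -0.04]
```

Request:
servo_tool([
  [0,0,0,0,0,1.5,1],
  [0,0,0,0,0,1.5,1],
  [0,0,0,0,0,0,1],
])

```text
time: 26.07
ee_pos: [0.5435, -0.2251, 0.1413]
eef_rot: [179.9, -0.2, -13.7]
force: [-2.5, 0.6, 11.8]
finger_gap: 0.032
```

```bash
python3 plan.py .5425 -.224 .1507 -10.7 1
```

```text
at [ 0.5435 -0.2251  0.1413] [ 1.7992e+02 -1.7000e-01 -1.3730e+01] t 26.07 F [-2.54  0.57 11.84] M [0.296 0.74  0.061] gap 0.032
[-0.0012, -0.0008, -0.0094, 0.08, -0.16, -3.03]
```

Request:
servo_tool([
  [0,0,0,0,0,1.5,1],
  [0,0,0,0,0,0,1],
  [0,0,0,0,0,0,1],
])

```text
time: 26.32
ee_pos: [0.5436, -0.225, 0.1413]
eef_rot: [179.9, -0.2, -15.2]
force: [-1.8, 0.8, 11.8]
finger_gap: 0.0318
```

```bash
python3 plan.py .5425 -.224 .1507 -10.7 1|head -1
```

```text
at [ 0.5436 -0.225   0.1413] [179.93  -0.18 -15.19] t 26.32 F [-1.76  0.79 11.83] M [0.285 0.694 0.044] gap 0.0318
```

Request:
servo_tool([
  [0,0,0,0,0,1.5,1],
  [0,0,0,0,0,0,1],
  [0,0,0,0,0,0,1],
])

```text
time: 26.57
ee_pos: [0.5436, -0.225, 0.1413]
eef_rot: [179.9, -0.2, -16.7]
force: [-3.1, 2.6, 12.1]
finger_gap: 0.0315
```

```bash
python3 plan.py .5425 -.224 .1507 -10.7 1|head -1
```

```text
at [ 0.5436 -0.225   0.1413] [179.94  -0.18 -16.69] t 26.57 F [-3.1   2.62 12.06] M [0.27  0.706 0.011] gap 0.0315
```

Run:
```python
from h import *
for n in("scene","top"):
    p,d=manip.snapshot(n); cv2.imwrite(f"pics/{n}13.png",p)
    if n=="scene": crop(p,90,130,80,85,8,'pics/s13c.png')
    else: crop(p,330,110,84,84,7,'pics/t13c.png')
```

```text
(no output)
```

View pics/s13c.png

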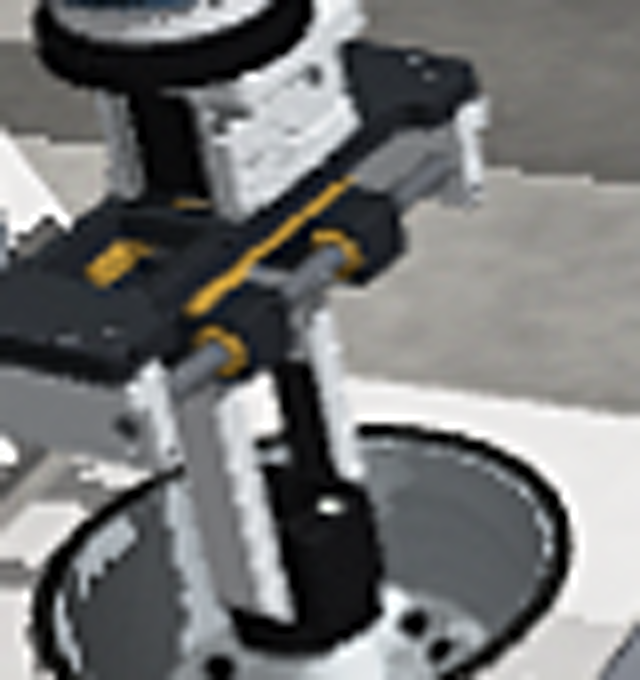

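Request:
servo_tool([
  [0,0,0,0,0,1.5,1],
  [0,0,0,0,0,0,1],
  [0,0,0,0,0,0,1],
])

```text
time: 26.92
ee_pos: [0.5437, -0.225, 0.1413]
eef_rot: [180.0, -0.2, -18.2]
force: [-2.7, 1.1, 12.1]
finger_gap: 0.0319
```

```bash
python3 plan.py .5425 -.224 .1507 -10.7 1|head -1
```

```text
at [ 0.5437 -0.225   0.1413] [179.95  -0.19 -18.19] t 26.92 F [-2.73  1.08 12.05] M [0.286 0.655 0.064] gap 0.0319
```

Request:
servo_tool([
  [0,0,0,0,0,1.5,1],
  [0,0,0,0,0,0,1],
  [0,0,0,0,0,0,1],
])

```text
time: 27.17
ee_pos: [0.5437, -0.225, 0.1413]
eef_rot: [180.0, -0.2, -19.7]
force: [-2.1, 1.2, 12.0]
finger_gap: 0.0317
```

```bash
python3 plan.py .5425 -.224 .1507 -10.7 1|head -1
```

```text
at [ 0.5437 -0.225   0.1413] [179.96  -0.19 -19.69] t 27.17 F [-2.12  1.15 11.99] M [0.391 0.61  0.048] gap 0.0317
```

Request:
servo_tool([
  [0,0,0,0,0,1.5,1],
  [0,0,0,0,0,1.5,1],
  [0,0,0,0,0,0,1],
])

```text
time: 27.42
ee_pos: [0.5437, -0.2249, 0.1413]
eef_rot: [180.0, -0.2, -22.7]
force: [-1.8, 1.6, 10.7]
finger_gap: 0.0319
```

```bash
python3 plan.py .5425 -.224 .1507 -10.7 1|head -1
```

```text
at [ 0.5437 -0.2249  0.1413] [179.98  -0.19 -22.73] t 27.42 F [-1.8   1.58 10.72] M [0.413 0.637 0.067] gap 0.0319
```

Request:
servo_tool([
  [0,0,0,0,0,-3,1],
  [0,0,0,0,0,-3,1],
  [0,0,0,0,0,-3,1],
  [0,0,0,0,0,-1.5,1],
  [0,0,0,0,0,0,1],
])

```text
time: 27.83
ee_pos: [0.5439, -0.2248, 0.1414]
eef_rot: [180.0, -0.2, -12.2]
force: [-1.5, 3.1, 11.8]
finger_gap: 0.032
```

Request:
servo_tool([
  [0,0,-0.001,0,0,0,1],
  [0,0,-0.001,0,0,0,1],
  [0,0,-0.001,0,0,0,1],
  [0,0,0,0,0,0,1],
  [0,0,0,0,0,0,1],
])

```text
time: 28.25
ee_pos: [0.5438, -0.2248, 0.1439]
eef_rot: [180.0, -0.2, -12.2]
force: [-0.3, 1.3, 9.9]
finger_gap: 0.0319
```

```bash
python3 plan.py .5425 -.224 .1507 -10.7 1|head -1
```

```text
at [ 0.5438 -0.2248  0.1439] [179.97  -0.22 -12.21] t 28.25 F [-0.32  1.28  9.86] M [0.408 0.221 0.049] gap 0.0319
```

Request:
servo_tool([
  [0,0,-0.001,0,0,0,1],
  [0,0,-0.0005,0,0,0,1],
  [0,0,0,0,0,0,1],
  [0,0,0,0,0,0,1],
])

```text
time: 28.58
ee_pos: [0.5438, -0.2247, 0.145]
eef_rot: [180.0, -0.2, -12.2]
force: [0.4, 1.1, 7.3]
finger_gap: 0.0319
```

```bash
python3 plan.py .5425 -.224 .1507 -10.7 1|head -1
```

```text
at [ 0.5438 -0.2247  0.145 ] [179.97  -0.22 -12.21] t 28.58 F [0.41 1.05 7.29] M [0.263 0.031 0.015] gap 0.0319
```

Request:
servo_tool([
  [0,0,-0.001,0,0,0,1],
  [0,0,-0.0005,0,0,0,1],
  [0,0,0,0,0,0,1],
  [0,0,0,0,0,0,1],
])

```text
time: 28.92
ee_pos: [0.5438, -0.2247, 0.1463]
eef_rot: [180.0, -0.2, -12.2]
force: [1.8, 0.2, 6.1]
finger_gap: 0.0318
```

```bash
python3 plan.py .5425 -.224 .1507 -10.7 1|head -1
```

```text
at [ 0.5438 -0.2247  0.1463] [179.97  -0.23 -12.21] t 28.92 F [1.84 0.19 6.13] M [ 0.253 -0.106  0.046] gap 0.0318
```

Request:
servo_tool([
  [0,0,-0.0005,0,0,0,1],
  [0,0,-0.0005,0,0,0,1],
  [0,0,0,0,0,0,1],
  [0,0,0,0,0,0,1],
])

```text
time: 29.25
ee_pos: [0.5438, -0.2247, 0.1471]
eef_rot: [180.0, -0.2, -12.2]
force: [2.2, 1.2, 5.9]
finger_gap: 0.0315
```

```bash
python3 plan.py .5425 -.224 .1507 -10.7 1|head -1
```

```text
at [ 0.5438 -0.2247  0.1471] [179.97  -0.23 -12.21] t 29.25 F [2.2  1.17 5.86] M [ 0.148 -0.4   -0.041] gap 0.0315
```

Request:
servo_tool([
  [0,0,-0.0005,0,0,0,1],
  [0,0,-0.0005,0,0,0,1],
  [0,0,0,0,0,0,1],
  [0,0,0,0,0,0,1],
])

```text
time: 29.58
ee_pos: [0.5432, -0.2247, 0.1474]
eef_rot: [180.0, -0.1, -12.2]
force: [3.5, 0.3, 3.7]
finger_gap: 0.0318
```

```bash
python3 plan.py .5425 -.224 .1507 -10.7 1|head -1
```

```text
at [ 0.5432 -0.2247  0.1474] [ 1.7997e+02 -1.4000e-01 -1.2200e+01] t 29.58 F [3.52 0.26 3.66] M [-0.067 -0.797 -0.039] gap 0.0318
```

Request:
servo_tool([
  [0.0007,0,-0.0005,0,0,0,1],
  [0,0,-0.0005,0,0,0,1],
  [0,0,0,0,0,0,1],
  [0,0,0,0,0,0,1],
])

```text
time: 29.92
ee_pos: [0.5431, -0.2247, 0.1477]
eef_rot: [180.0, -0.0, -12.2]
force: [3.5, -1.7, 1.6]
finger_gap: 0.0319
```

```bash
python3 plan.py .5425 -.224 .1507 -10.7 1|head -1
```

```text
at [ 0.5431 -0.2247  0.1477] [ 1.7998e+02 -2.0000e-02 -1.2210e+01] t 29.92 F [ 3.53 -1.71  1.64] M [-0.325 -0.876 -0.026] gap 0.0319
```

Request:
servo_tool([
  [0.0007,0.0003,-0.0005,0,0,0,1],
  [0,0,-0.0005,0,0,0,1],
  [0,0,0,0,0,0,1],
  [0,0,0,0,0,0,1],
])

```text
time: 30.25
ee_pos: [0.5432, -0.2246, 0.148]
eef_rot: [-180.0, 0.1, -12.2]
force: [4.7, -1.8, -3.3]
finger_gap: 0.0316
```

```bash
python3 plan.py .5425 -.224 .1507 -10.7 1|head -1;  python3 - <<'E'
from h import *
p,d=manip.snapshot('scene'); cv2.imwrite("pics/s14.png",p); crop(p,90,130,80,85,8,'pics/s14c.png')
E
```

```text
at [ 0.5432 -0.2246  0.148 ] [-1.7998e+02  8.0000e-02 -1.2200e+01] t 30.25 F [ 4.65 -1.77 -3.27] M [-0.365 -0.853  0.026] gap 0.0316
```

View pics/s14c.png

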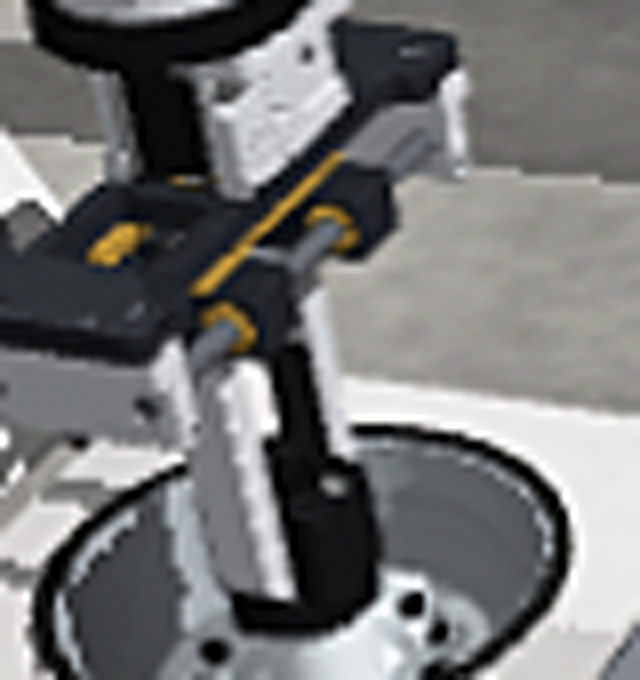

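Request:
servo_tool([
  [0,0,0.0005,0,0,0,1],
  [0,0,0.0003,0,0,0,1],
  [0,0,0,0,0,0,1],
  [0,0,0,0,0,0,1],
])

```text
time: 30.63
ee_pos: [0.5433, -0.2247, 0.1479]
eef_rot: [-180.0, 0.1, -12.2]
force: [1.2, -0.5, -1.6]
finger_gap: 0.0319
```

```bash
python3 plan.py .5425 -.224 .1507 -12.2 1
```

```text
at [ 0.5433 -0.2247  0.1479] [-1.7998e+02  7.0000e-02 -1.2190e+01] t 30.63 F [ 1.24 -0.46 -1.65] M [-0.165 -0.4    0.01 ] gap 0.0319
[-0.0009, -0.0005, -0.0028, -0.02, 0.07, 0.01]
```

Run:
```python
from h import *
p,d=manip.snapshot('scene'); cv2.imwrite("pics/s15.png",p)
print(manip.get_state()['force'],manip.get_state()['ee_pos'],manip.get_state()['finger_gap'])
```

```text
[ 1.80330739 -1.13012979 -1.82030122] [ 0.54332962 -0.22470692  0.14789504] 0.03207277259674492
```

View pics/s15.png

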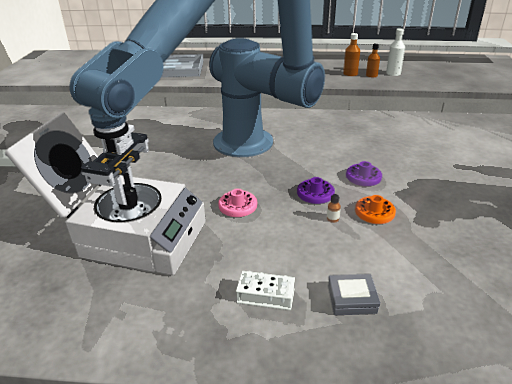

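The cap is gripped on the shaft at about pixel (125,195). The rack, bottle, box and coloured rotors are where they were at the start. The forces are steady, so I'm handing the job in.

```bash
python3 -c "
from station import manip; print(manip.finish_job())"
```

```text
the job is handed in; nothing more can be done
None
```

The rotor is on the seat and the cap is locked over the pins, with the gripper still holding it. I handed the job in at about 31 s.

- **Rotor:** I lowered it over the shaft and felt it reach the seat, with only a few newtons of contact. It touched a pin sideways once on the way down, at under 5 N, and I recentred it.
- **Cap:** I put it over the pins and pressed it down until the arm read about 12 N. I turned it clockwise past a quarter turn, came back to about 91°, and eased off.
- **Evidence that it is locked:** When eased off, the cap stopped rising where the pins should hold it. A pull upward met about 2 N of resistance, and the final vertical force was only about the cap's own weight. Unlocked at that height, the spring would have pushed up with roughly 6 N.
- **Bench:** In the last picture the rack, bottle, box and coloured rotors look unmoved.

**Checks that disagreed:**
- I turned the cap about 102° from the start and never clearly felt the stop just past a quarter turn.
- The final height reads about 0.7 mm above the nominal locked height. I think the cap slid slightly in the grip while I pressed it, but I did not confirm that.
- A sideways force of 1–2 N remains on the tool.

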